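Feel for the check weight in the closed case and put it on the balance

ROBOT

A 6-joint arm with a two-finger parallel gripper is mounted at the origin on a cart in front of the work surface, level with it; the furniture and walls round the work are solid. World frame = base frame: x ahead of the robot, y to its left, z up, the work surface at z = 0. Lengths are in mm, angles in rad, forces in N, time in s.
With the tool pointing down it reaches from about 375 to 975 mm from the base axis. Payload 3.8 kg.
Tool frame: the origin (TCP) lies midway between the tips of the shut fingers; the grasp point (between the pads) lies 19 mm behind it (ctrl.pinch_z is the distance from the TCP to the grasp point, in mm); z points along the fingers, y is the direction in which the jaws open and shut (so a half turn about z gives the same grasp; the last joint's range is limited). The gripper opens to 88 mm and grips with 3 to 60 N. Pads are 18 mm wide; open, the fingers measure 123 mm over their backs; the gripper's body (75 mm by 187 mm) begins 45 mm behind the grasp point.
Start: joints at [1.233, 0.264, 1.604, -0, 1.274, -0.037], TCP at [199.99, 644.687, 199.706] pointing down, gripper open.
Joint ranges: [-2.63, 2.63], [-0.94, 2.18], [0.31, 2.57], [-1.31, 4.45], [0, 2.66], [-2.55, 2.55]. Speed limits (rad/s): [2.57, 2.57, 3.14, 3.14, 3.14, 3.14].

INTERFACE

Orientations are given as a unit quaternion [w, x, y, z].
In Python, from workcell import ctrl gives the robot as it stands.
- The arm moves only by the tool carry_out, never from a script. Its argument "steps" is a list of rows, each a list of 7 numbers: the turn, a rotation vector about the tool's x, y, z in degrees, then the shift along the tool's x, y, z in cm, then the closure, from 0 (fully open) to 1 (shut). In form: [[wx, wy, wz, dx, dy, dz, jaw], ...]. A call has 1 to 8 rows; each row is the pose to reach, as a shift and turn from the pose commanded when the call began, along the tool's axes at that moment; what a row does not reach only later rows make up. A row lasts 1/10 s, in which the tool goes at most 50 mm and 8.59 degrees, less where a joint would pass 70% of its speed; a pose out of reach is approached as far as the arm can. A call with a gripper value outside its range is refused whole. The fingers move at their own pace and stop on an object; "grip_force" is the grip in N (left out, the last holds). Time passes only in rows, so rows that repeat a pose let the fingers close. It gives the time, the measured TCP pose, the force and the opening at its end, in the units of the state.
- ctrl.observe(): the state, without advancing time (a new reading comes with each control period).
- ctrl.grab_frame(name): name is "side" or "top"; returns (picture, depth): 384x512x3 uint8, red, green, blue; 384x512 float32, mm along the optical axis (not along the pixel's ray), 0 where there is no reading.
- ctrl.camera_model(name): a dict with "K" (3x3 intrinsics, pixels), "k1" (the pictures are not rectified: a ray, as slopes to the right and down, at radius r is drawn at 1 + k1 r^2 times it, then the intrinsics apply), "R" (3x3) and "t" (3): a world point X has camera coordinates R X + t. Camera axes: x right, y down, z forward; pixel columns grow to the right and rows downward; lengths in mm; the calibration is good to about 2 mm. A picture is of the moment at which its call begins. camera_model takes no time and is no camera call.
- ctrl.hand_in(): hands the job in, once; it reports no verdict.
Trained networks look in the newest picture that a camera, given by its name, has taken for a name from the list of things; names that differ only in an ending like _2 or _b are one class to them, and where a whole thing is asked for, a point or a joint stands for the part that bears it (a point fixed in the world has none). Each returns a list of dicts, best first, with "p" (0 to 1); they miss things now and then, are a little off and sometimes report something else, mostly with a low value. They report only what shows in the picture. A call takes as long as a camera call.
- ctrl.trace(thing, camera): "pixels" (384x512 bool, what is visible of it) and "box" ([centre column, centre row, width, height] in pixels, round what is visible of it).
The state is a dict: "t": time; "joint_positions": joint angles; "qvel": joint speeds; "effort": joint torques, N m; "eef_pos": TCP position; "tool_rot": TCP orientation; "ft_force": force on the tool from outside, world axes, zero at the start; "torque": the same for the moment, N m; "opening": finger opening in mm.
Only numpy, scipy, OpenCV 4.12 (cv2) and the standard library are available. Lean on these libraries where they do the work, as an engineer would, in place of code of your own. Each camera call takes 0.05 s, during which the arm holds its last target.

TASK

Swing the lid of the grey weight case right up, feel along the dark gutter at the back of the case for the one steel check weight, and lift it out. Set it gently on the round pan of the balance, let go of it, then shut the lid fully again; leave the cups, the dropper bottle and the timer where they stand.

Things in the scene. Friction and masses are not known exactly. Their poses are not given: they have to be found in the camera images.
- case: Grey plastic weight case, fixed, hinge side to the robot's left, outside 166 (x) x 296 (y) x 76 mm high, walls 8 mm, floor 10 mm. Origin: centre of its underside; x points from the front wall (tab side) to the back wall (hinge side), y along its length, z up. Inside, a black ledge, top 26 mm above the worktop, fills the front from x = -75 to +21 mm; behind it runs the gutter, x = +21 to +75 mm, y = -140 to +140.
- gutter (a point): Middle of the gutter's floor (case x = 48, y = 0, z = 10 mm; axes as the case). Hidden in the gutter stands one loose upright steel check weight, axis within 6 mm of the gutter's middle line, y = -45 to +45 mm, reported by no sensor: body 40 mm diameter, 36 mm high, 16 mm neck, knob 26 mm diameter from 40 to 52 mm above its foot; 0.45 kg. It slides only when pushed with about 2 to 4 N.
- lid (a joint): Hinge of the lid along the top of the case's back wall: 0 = shut, 1.05 rad = fully open at its stop; the lid then still leans over the gutter: reach in beneath it with the tool leaning about 35 degrees back toward the case's front. Stiff hinge, it stays where it is left. Lid 8 mm thick, lifts with 2 to 3 N at the tab. Starts 0 to 0.12 rad open.
- lid_tab (a point): Point to grip on the lid's black pull tab, which sticks out 62 mm forward from the middle of the lid's front edge; the tab is 20 mm wide (along case y), 13 mm thick; the point is in its middle, 39 mm in front of the lid's edge and 201 mm from the hinge line. Gripped across its 20 mm, it can turn between the fingers as the lid swings.
- lid_hinge (a point): Point on the lid's hinge line, middle of the case's back wall top; the line runs along case y. With the lid shut, lid_tab lies 201 mm in front of it and 6.5 mm higher.
- balance: White low laboratory balance, fixed to the worktop, 200 (x) x 170 (y) mm, body 50 mm high, dark display and keys at its front (-x). Origin: centre of its underside, z up.
- pan_top (a point): Centre of the upper face of the balance's round steel pan, 120 mm in diameter, 66 mm above the worktop when unloaded.
- pan (a joint): How far the pan is pressed down: 0 = empty (under 0.5 mm), about 2.2 mm with the check weight on it, stop at 6 mm; spring 2 N per mm.
- cup_a: Clear open sample cup, 50 mm in diameter, 87 mm high, origin at the centre of its underside; to be left alone.
- cup_b: Another such cup, 50 mm in diameter, 87 mm high, origin at the centre of its underside; to be left alone.
- dropper_bottle: Small white plastic bottle with pointed dropper cap, 34 mm in diameter, 82 mm high, origin at the centre of its underside; to be left alone.
- timer: Bench timer lying on its back, 58 x 66 x 18 mm, origin at the centre of its underside; to be left alone.

How it is judged (in metres and radians):
On the way, in this order (a step that is already met when the one before it is completed fails the run):
1. the lid is swung up, at least 0.7 rad (value of joint lid above 0.7 rad), for 0.2 s.
2. the check weight stands on the pan (value of joint pan between 0.0017 and 0.0045 m and contact force between balance and the arm below 0.1 N and contact force between balance and the fingers below 0.1 N), for 0.3 s.
At the end, for the whole second after the job is handed in: The check weight rests on the pan of the balance and loads it (pan 1.7 to 4.5 mm down and still), and the lid is shut (within 0.06 rad) (value of joint lid below 0.06 rad and value of joint pan between 0.0017 and 0.0045 m and velocity of joint pan between -0.01 and 0.01 m/s); the robot touches nothing.
It fails at once if the weight is dropped or rammed onto the balance (more than 30 N) (contact force between balance and anything else above 30 N).
It fails at once if a cup, the dropper bottle or the timer is moved more than 30 mm (distance of any of cup_a, cup_b, dropper_bottle, timer from where it was at the start of the episode above 0.03 m).
It also fails if it takes over 72 s, if anything falls off the work surface, if the arm or the gripper's body presses on something with over 40 N, if the wrist force passes 120 N, or if a joint passes its speed limit or range.

## Working session

There is one attempt and no reset: what is moved stays moved. The work goes in short steps, Python scripts to look and compute and a tool call to move; the robot and the scene stay as the last step left them, time stands still between calls to the robot, and variables do not carry over. Pictures are saved under pics/ and viewed, and the job is handed in when it is done.

Besides the shell and the picture viewer there is one more tool, called after "Call:" as name(argument=value, ...), one argument or row to a line, values as JSON. carry_out: Moves the arm, as the interface text tells. Its arguments: {"type":"object","properties":{"steps":{"type":"array","items":{"type":"array","items":{"type":"number"}}},"grip_force":{"type":"number"}},"required":["steps"]}

```bash
ls; mkdir -p pics; cat > h.py <<'E'
import numpy as np, cv2
from workcell import ctrl
def save(n,img): cv2.imwrite('pics/'+n+'.png',img[:,:,::-1])
def cloud(cam,depth):
    m=ctrl.camera_model(cam);K=np.array(m['K']);k1=m['k1'];R=np.array(m['R']);t=np.array(m['t'])
    h,w=depth.shape
    u,v=np.meshgrid(np.arange(w),np.arange(h))
    p=cv2.undistortPoints(np.stack([u,v],-1).reshape(-1,1,2).astype(np.float64),K,np.array([k1,0,0,0,0.])).reshape(h,w,2)
    c=np.dstack([p[...,0]*depth,p[...,1]*depth,depth])
    return (c-t)@R
E
python3 - <<'E'
from h import *
for c in('side','top'):
    im,d=ctrl.grab_frame(c); save(c+'0',im); np.save(c+'0.npy',d); np.save(c+'0im.npy',im)
    m=ctrl.camera_model(c); print(c,m)
    P=cloud(c,d); np.save(c+'0P.npy',P)
    for th in('case','lid_tab','lid','balance','pan_top','cup_a','dropper_bottle','timer'):
        for r in ctrl.trace(th,c)[:3]:
            q=P[r['pixels']&(d>0)]
            print(th,round(r['p'],2),np.round(r['box']), np.round(np.median(q,0)) if len(q) else '', np.round(np.percentile(q,[2,98],axis=0)).tolist() if len(q) else '')
print(ctrl.observe(), ctrl.pinch_z)
E
```

```text
pics
side {'K': array([[413.40299483,   0.        , 257.48236096],
       [  0.        , 413.40299483, 195.68339645],
       [  0.        ,   0.        ,   1.        ]]), 'k1': -0.1365580942349546, 'R': array([[ 9.99865429e-01,  5.20678708e-04, -1.63967613e-02],
       [-1.32312685e-02, -5.65289896e-01, -8.24786195e-01],
       [-9.69837207e-03,  8.24892152e-01, -5.65206934e-01]]), 't': array([-519.20523315,   54.16982684, 1259.69526563])}
case 0.84 [271. 161.  92.  48.] [563. 155.  84.] [[423.0, 140.0, 5.0], [706.0, 299.0, 90.0]]
lid_tab 0.81 [273. 157.  90.  35.] [564. 215.  87.] [[422.0, 122.0, 78.0], [707.0, 312.0, 90.0]]
lid 0.81 [270. 158.  96.  39.] [565. 213.  87.] [[423.0, 122.0, 78.0], [709.0, 311.0, 90.0]]
lid 0.7 [221. 200.  18.  18.] [398.  31.  16.] [[366.0, 7.0, -1.0], [428.0, 73.0, 19.0]]
balance 0.73 [263. 254.  82.  55.] [ 542. -257.   49.] [[445.0, -310.0, 13.0], [636.0, -144.0, 67.0]]
pan_top 0.59 [277. 246.  50.  33.] [ 568. -224.   66.] [[514.0, -275.0, 49.0], [621.0, -162.0, 68.0]]
cup_a 0.63 [289. 198.  17.  31.] [609.   2.  57.] [[587.0, -6.0, 0.0], [638.0, 6
[... 1599 characters left out ...]
, 75.0, 21.0]]
{'t': 0.9, 'joint_positions': array([ 1.23309880e+00,  2.63840131e-01,  1.60397288e+00,  7.54528042e-06,
        1.27369547e+00, -3.68926518e-02]), 'qvel': array([ 0.00088056,  0.00089839, -0.00040364, -0.00053237, -0.00035106,
        0.00029466]), 'effort': array([ 7.81732524e-05, -5.02047122e+01, -3.57262051e+01,  7.28681940e-02,
        1.82228966e-02,  2.47600468e-06]), 'eef_pos': array([199.99426228, 644.70662489, 199.76077607]), 'tool_rot': array([4.29174822e-06, 1.49837130e-01, 9.88710692e-01, 4.20194062e-05]), 'ft_force': array([0.56740413, 0.05587547, 1.46538727]), 'torque': array([0.04134636, 0.01097415, 0.0573319 ]), 'opening': 87.67853158050964} 18.700000000000003
```

```bash
python3 - <<'E'
from h import *
im=np.load('top0im.npy');P=np.load('top0P.npy');d=np.load('top0.npy')
cv2.imwrite('pics/t1.png',cv2.resize(im[110:270,110:430,::-1],(800,400),interpolation=cv2.INTER_NEAREST))
im2=np.load('side0im.npy')
cv2.imwrite('pics/s1.png',cv2.resize(im2[100:350,150:400,::-1],(600,600),interpolation=cv2.INTER_NEAREST))
for n in('top','side'):
    P=np.load(n+'0P.npy')
    s=(P[...,2]>70)&(P[...,2]<130)&(P[...,1]>50)&(P[...,1]<330)&(P[...,0]>400)&(P[...,0]<730)
    q=P[s]
    lid=q[q[:,1]>130]
    A=np.c_[lid[:,:2],np.ones(len(lid))]
    c=np.linalg.lstsq(A,lid[:,2],rcond=None)[0]
    for _ in range(3):
        r=np.abs(A@c-lid[:,2])<3; c=np.linalg.lstsq(A[r],lid[r,2],rcond=None)[0]
    print(n,'plane',c, 'z at 140,300:',c@[565,140,1],c@[565,300,1])
    rr=cv2.minAreaRect(lid[r.nonzero()[0] if False else np.abs(A@c-lid[:,2])<4][:,:2].astype(np.float32)); print(rr)
    tab=q[(q[:,1]<125)]
    print('tab',len(tab),np.round(np.median(tab,0)),np.round(tab.min(0)),np.round(tab.max(0)))
    # pan
    s=(np.abs(P[...,2]-66)<5)&(P[...,1]<-140)&(P[...,1]>-300)&(P[...,0]>500)&(P[...,0]<640)
    print('pan',cv2.minEnclosingCircle(P[s][:,:2].astype(np.float32)),np.median(P[s],0),P[s].mean(0),s.sum())
E
```

```text
top plane [-1.04040448e-03 -6.15793747e-03  8.78517914e+01] z at 140,300: 86.40185162550536 85.4165816295403
((565.9003295898438, 224.52919006347656), (188.57582092285156, 295.4577941894531), 88.78858184814453)
tab 95 [563. 108.  89.] [552.  91.  78.] [573. 125.  93.]
pan ((567.6766357421875, -222.12013244628906), 59.75933837890625) [ 566.95627426 -221.25345248   64.99162574] [ 567.30890995 -221.30782394   65.08221097] 1223
side plane [-7.87439114e-04  1.53054666e-03  8.68382146e+01] z at 140,300: 86.60758799628175 86.85247546154598
((564.7708740234375, 220.65713500976562), (180.1898956298828, 295.9574279785156), 87.86842346191406)
tab 49 [563. 102.  89.] [553.  90.  79.] [570. 124.  94.]
pan ((565.4600219726562, -219.62525939941406), 61.557891845703125) [ 566.87433476 -223.94426955   65.63568348] [ 566.81560569 -223.22185364   65.62802635] 1180
```

View pics/t1.png

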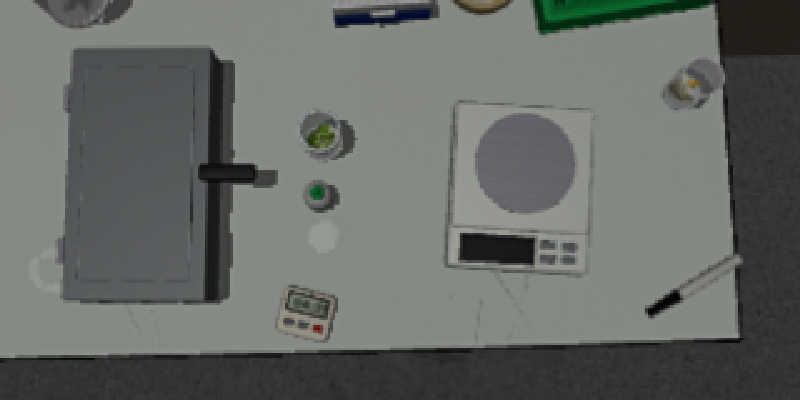

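View pics/s1.png

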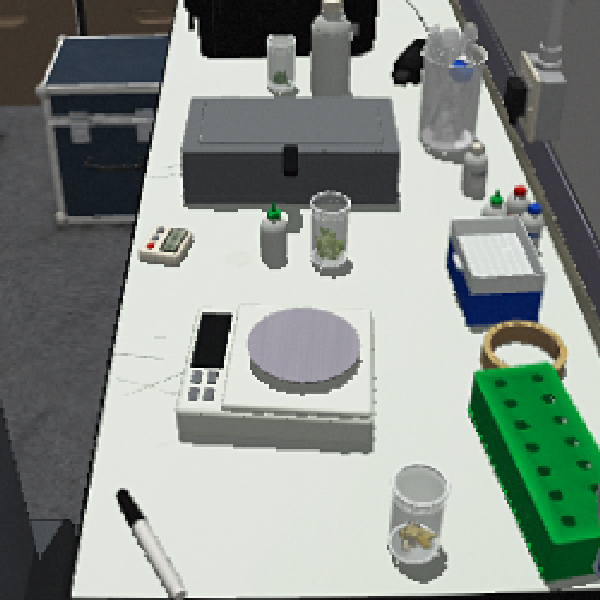

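```bash
cat >> h.py <<'E'
from scipy.spatial.transform import Rotation as Ro
def rot(q): return Ro.from_quat([q[1],q[2],q[3],q[0]])
def rel(targets,jaws=None,o=None):
    """targets: list of (pos mm (TCP), Rotation) -> rows relative to now"""
    o=o or ctrl.observe(); p0=np.array(o['eef_pos']);R0=rot(o['tool_rot'])
    for i,(p,R) in enumerate(targets):
        w=np.degrees((R0.inv()*R).as_rotvec()); d=R0.inv().apply(np.array(p)-p0)/10
        print(np.round(w,2).tolist(),np.round(d,3).tolist(),'dist %.0f ang %.0f'%(np.linalg.norm(d)*10,np.linalg.norm(w)))
E
python3 - <<'E'
from h import *
for n in('top','side'):
    m=ctrl.camera_model(n); print(n,'cam',-np.array(m['R']).T@m['t'])
    P=np.load(n+'0P.npy');d=np.load(n+'0.npy')
    s=(np.abs(P[...,2]-86)<5)&(P[...,1]>120)&(P[...,1]<330)&(P[...,0]>400)&(P[...,0]<730)&(d>0)
    q=P[s]
    xs=[];
    for y in range(170,300,10):
        b=q[np.abs(q[:,1]-y)<5]; xs.append((y,b[:,0].min(),b[:,0].max()))
    xs=np.array(xs); print('x edges slope',np.polyfit(xs[:,0],xs[:,1],1),np.polyfit(xs[:,0],xs[:,2],1),'mid',np.polyfit(xs[:,0],(xs[:,1]+xs[:,2])/2,1), np.median(xs[:,2]-xs[:,1]))
    ys=[]
    for x in list(range(440,545,8))+list(range(585,690,8)):
        b=q[np.abs(q[:,0]-x)<5]; ys.append((x,b[:,1].min(),b[:,1].max()))
    ys=np.array(ys);print('y edges',np.polyfit(ys[:,0]-565,ys[:,1],1),np.polyfit(ys[:,0]-565,ys[:,2],1))
    s=(P[...,2]>70)&(P[...,2]<130)&(P[...,1]>60)&(P[...,1]<126)&(P[...,0]>530)&(P[...,0]<600)
    print(np.round(P[s][:, :][P[s][:,2]>84][:,:].mean(0)), np.round(np.percentile(P[s],[2,98],axis=0)))
    s&=P[...,2]>84; print(np.polyfit(P[s][:,1],P[s][:,0],1),np.median(P[s][:,2]))
o=ctrl.observe(); print(rot(o['tool_rot']).as_matrix().round(3))
E
```

```text
top cam [ 407.42282414  -44.70849644 1143.09453686]
x edges slope [3.92294362e-02 4.09698298e+02] [1.83540370e-02 7.08423434e+02] mid [2.87917366e-02 5.59060866e+02] 294.63673696198873
y edges [-2.47426745e-02  1.46886159e+02] [-2.05760377e-02  3.13131309e+02]
[563. 109.  89.] [[552.  91.  81.]
 [573. 125.  93.]]
[3.85065204e-02 5.58362527e+02] 88.88046976814084
side cam [  532.06909183 -1008.22074396   748.15374054]
x edges slope [3.19358791e-02 4.11071800e+02] [2.05563064e-02 7.06105600e+02] mid [2.62460927e-02 5.58588700e+02] 292.98003440364437
y edges [-1.91633962e-02  1.45966175e+02] [-2.92049297e-02  3.09494979e+02]
[561. 106.  89.] [[553.  90.  81.]
 [570. 123.  93.]]
[5.55695325e-02 5.55554704e+02] 89.44436476732253
[[-0.955  0.296  0.   ]
 [ 0.296  0.955  0.   ]
 [ 0.     0.    -1.   ]]
```

```bash
python3 - <<'E'
from h import *
for n in('top','side'):
    P=np.load(n+'0P.npy');d=np.load(n+'0.npy')
    s=(P[...,2]>100)&(P[...,2]<500)&(d>0)&(P[...,0]>150)&(P[...,0]<900)&(P[...,1]>-350)&(P[...,1]<800)
    q=P[s]; h={}
    for a in q: k=(int(a[0]//50*50),int(a[1]//50*50)); h.setdefault(k,[]).append(a[2])
    print(n,{k:(len(v),int(np.max(v))) for k,v in sorted(h.items()) if len(v)>5})
def frame(yaw_y_vec,lean):
    y=np.array(yaw_y_vec,float);y/=np.linalg.norm(y)
    z=np.array([0,0,-1.]); x=np.cross(y,z); 
    z2=z*np.cos(lean)+np.cross(np.array([0,0,1]),y)*np.sin(lean)  # toward case +x
    return Ro.from_matrix(np.c_[np.cross(y,z2),y,z2])
R=frame([1,-.026,0],0)
rel([([562,112,180],R),([562,112,64],R)])
E
cat >> h.py <<'E'
def frame(lean_deg,yv=(1,-.026,0)):
    y=np.array(yv,float);y/=np.linalg.norm(y);a=np.radians(lean_deg)
    z=np.array([0,0,-1.])*np.cos(a)+np.cross([0,0,1.],y)*np.sin(a)
    return Ro.from_matrix(np.c_[np.cross(y,z),y,z])
E
```

```text
top {(150, 550): (73, 315), (200, 550): (21, 323), (350, 600): (23, 164), (350, 650): (47, 164), (400, 550): (34, 167), (400, 600): (366, 166), (400, 650): (162, 166), (450, 550): (52, 165), (450, 600): (402, 165), (450, 650): (179, 163), (500, 550): (49, 165), (500, 600): (383, 165), (500, 650): (187, 163), (550, 550): (37, 164), (550, 600): (388, 166), (550, 650): (204, 163), (600, 450): (307, 187), (600, 500): (67, 167), (600, 550): (19, 163), (600, 600): (387, 165), (600, 650): (221, 162), (650, 450): (78, 164), (650, 500): (12, 164), (650, 550): (8, 159), (650, 600): (389, 165), (650, 650): (223, 164), (700, 600): (253, 167), (700, 650): (245, 174), (750, 250): (60, 146), (750, 300): (207, 179), (750, 350): (62, 176), (750, 600): (389, 293), (750, 650): (109, 221), (800, 100): (122, 202), (800, 250): (78, 146), (800, 300): (302, 168), (800, 350): (112, 181), (800, 600): (144, 284), (850, 50): (78, 190), (850, 100): (68, 201), (850, 150): (30, 184), (850, 300): (91, 146)}
side {(150, 500): (18, 344), (150, 550): (237, 438), (150, 600): (340, 499), (200, 500): (9, 342), (200, 550)
[... 1382 characters left out ...]
90), (800, 750): (111, 488), (850, -350): (180, 497), (850, -300): (297, 498), (850, -250): (122, 495), (850, -200): (134, 499), (850, -150): (160, 476), (850, -100): (133, 497), (850, -50): (131, 499), (850, 0): (113, 499), (850, 50): (575, 499), (850, 100): (945, 499), (850, 150): (19, 223), (850, 200): (70, 473), (850, 250): (98, 474), (850, 300): (133, 497), (850, 350): (111, 497), (850, 400): (124, 499), (850, 450): (117, 498), (850, 500): (124, 499), (850, 550): (91, 466), (850, 600): (388, 499), (850, 650): (102, 499), (850, 700): (75, 486), (850, 750): (54, 353)}
[0.0, -0.0, 74.25] [-50.359, -40.153, 1.972] dist 644 ang 74
[0.0, -0.0, 74.25] [-50.359, -40.154, 13.572] dist 658 ang 74
```

Call:
carry_out(
  steps=[
    [0, 0, 74.25, -50.36, -40.15, 0, 0],
    [0, 0, 74.25, -50.36, -40.15, 0, 0],
    [0, 0, 74.25, -50.36, -40.15, 0, 0],
    [0, 0, 74.25, -50.36, -40.15, 0, 0],
    [0, 0, 74.25, -50.36, -40.15, 0, 0],
    [0, 0, 74.25, -50.36, -40.15, 0, 0],
    [0, 0, 74.25, -50.36, -40.15, 0, 0],
    [0, 0, 74.25, -50.36, -40.15, 0, 0.3],
  ],
)

```text
t: 1.7
eef_pos: [425.7, 312.2, 200.2]
tool_rot: [0.0, 0.684, 0.729, 0.001]
ft_force: [0.6, -0.2, -0.4]
opening: 82.3
```

```bash
python3 - <<'E'
from h import *
rel([([562,112,130],frame(0)),([562,112,64],frame(0))]);print(ctrl.observe()['eef_pos'])
E
```

```text
[0.06, -0.04, 5.16] [-20.856, 12.311, 7.016] dist 252 ang 5
[0.06, -0.04, 5.16] [-20.86, 12.305, 13.616] dist 278 ang 5
[425.72406636 312.20343578 200.16021786]
```

Call:
carry_out(
  steps=[
    [0, 0, 5.16, -20.86, 12.31, 0, 0.3],
    [0, 0, 5.16, -20.86, 12.31, 0, 0.3],
    [0, 0, 5.16, -20.86, 12.31, 3, 0.3],
    [0, 0, 5.16, -20.86, 12.31, 5, 0.3],
    [0, 0, 5.16, -20.86, 12.31, 7, 0.3],
    [0, 0, 5.16, -20.86, 12.31, 7, 0.3],
    [0, 0, 5.16, -20.86, 12.31, 7, 0.3],
  ],
)

```text
t: 2.4
eef_pos: [561.2, 113.0, 127.7]
tool_rot: [-0.001, 0.715, 0.699, -0.002]
ft_force: [-0.6, -0.8, 0.5]
opening: 61.6
```

```bash
python3 - <<'E'
from h import *
rel([([562,112,66],frame(0))]);print(ctrl.observe())
for c in('side','top'):
    im,d=ctrl.grab_frame(c); cv2.imwrite(f'pics/{c}2.png',cv2.resize(im[80:280,100:400,::-1],(780,520)))
E
```

```text
[-0.23, 0.03, 0.18] [-0.097, 0.108, 6.173] dist 62 ang 0
{'t': 2.4, 'joint_positions': array([1.55081943e-01, 1.30546505e-01, 1.89989411e+00, 2.46710453e-04,
       1.11524186e+00, 1.77855301e-01]), 'qvel': array([ 0.04343295, -0.0389414 , -0.02373591,  0.01717305,  0.01788435,
        0.01302238]), 'effort': array([ -1.29134092, -39.74835992, -33.45836163,  -0.11493572,
        -0.21143189,  -0.12385162]), 'eef_pos': array([561.18954345, 113.02235493, 127.73489538]), 'tool_rot': array([-0.00127652,  0.71514896,  0.69896908, -0.00160138]), 'ft_force': array([-0.56504715, -0.75416586,  0.50122192]), 'torque': array([-0.09617496,  0.05304211,  0.03440594]), 'opening': 61.609979448747666}
```

View pics/side2.png

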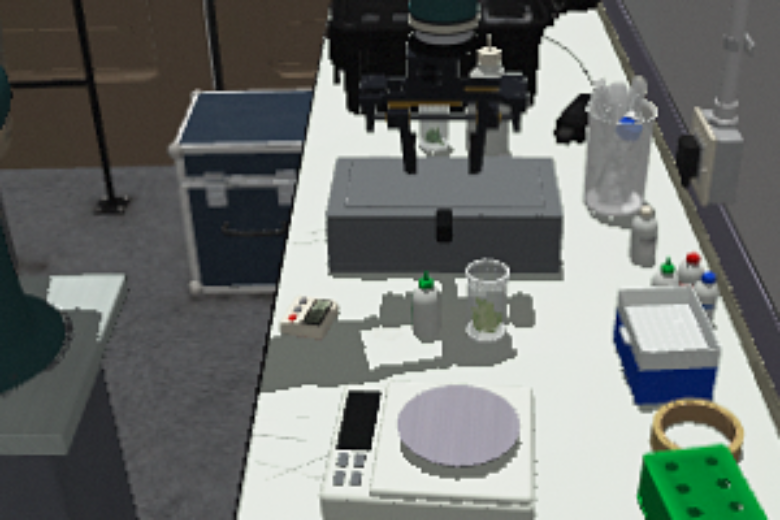

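View pics/top2.png

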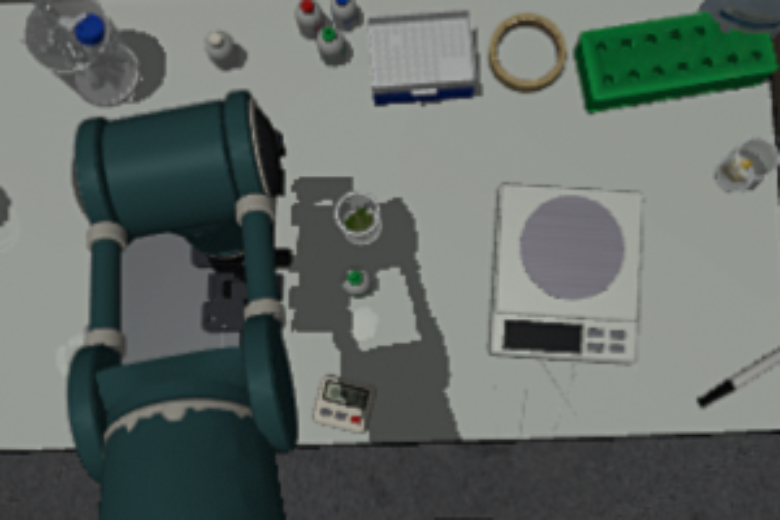

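Call:
carry_out(
  steps=[
    [0, 0, 0, -0.05, 0.05, 3, 0.3],
    [0, 0, 0, -0.05, 0.05, 6.2, 0.4],
    [0, 0, 0, -0.05, 0.05, 6.2, 0.4],
    [0, 0, 0, -0.05, 0.05, 6.2, 0.9],
    [0, 0, 0, -0.05, 0.05, 6.2, 0.9],
    [0, 0, 0, -0.05, 0.05, 6.2, 0.9],
    [0, 0, 0, -0.05, 0.05, 6.2, 0.9],
    [0, 0, 0, -0.05, 0.05, 6.2, 0.9],
  ],
  grip_force=25,
)

```text
t: 3.3
eef_pos: [563.4, 113.9, 68.7]
tool_rot: [0.0, 0.714, 0.7, 0.001]
ft_force: [-1.0, 1.2, 0.5]
opening: 14.8
```

```bash
python3 - <<'E'
from h import *
o=ctrl.observe();print(o['eef_pos'],o['ft_force'],o['torque'],o['opening'])
E
```

```text
[563.3600542  113.94588701  68.68018724] [-1.01323231  1.22124806  0.45333424] [-0.06264803  0.10595323 -0.01583536] 14.844755649516548
```

Call:
carry_out(
  steps=[
    [0, 0, 0, 0, 0, 0, 0.9],
    [0, 0, 0, 0, 0, 0, 0.9],
    [0, 0, 0, 0, 0, 0, 0.9],
  ],
)

```text
t: 3.6
eef_pos: [562.6, 113.7, 67.6]
tool_rot: [-0.0, 0.714, 0.7, -0.0]
ft_force: [0.8, -0.8, 0.2]
opening: 8.9
```

```bash
python3 - <<'E'
from h import *
for c in('side','top'):
    im,d=ctrl.grab_frame(c); 
    if c=='side': cv2.imwrite(f'pics/{c}3.png',cv2.resize(im[100:220,200:350,::-1],(750,600)))
    else: cv2.imwrite(f'pics/{c}3.png',cv2.resize(im[120:240,130:280,::-1],(750,600)))
E
```

```text
(no output)
```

View pics/side3.png

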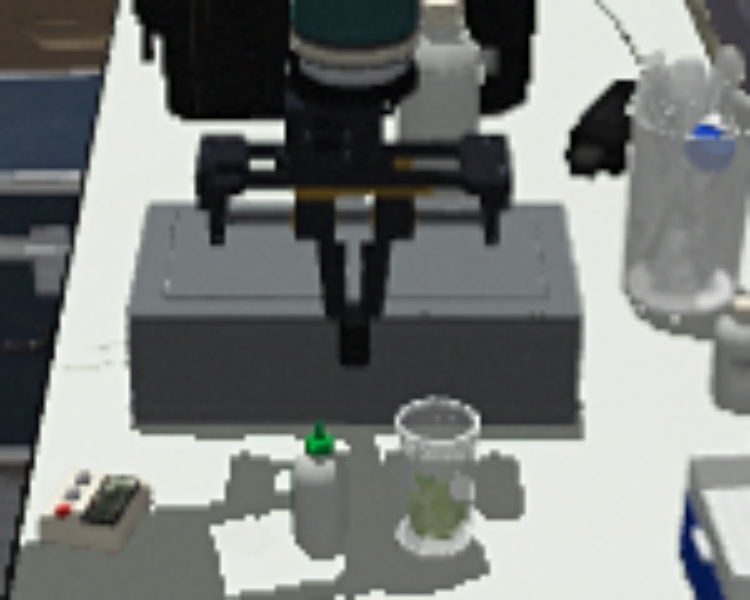

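View pics/top3.png

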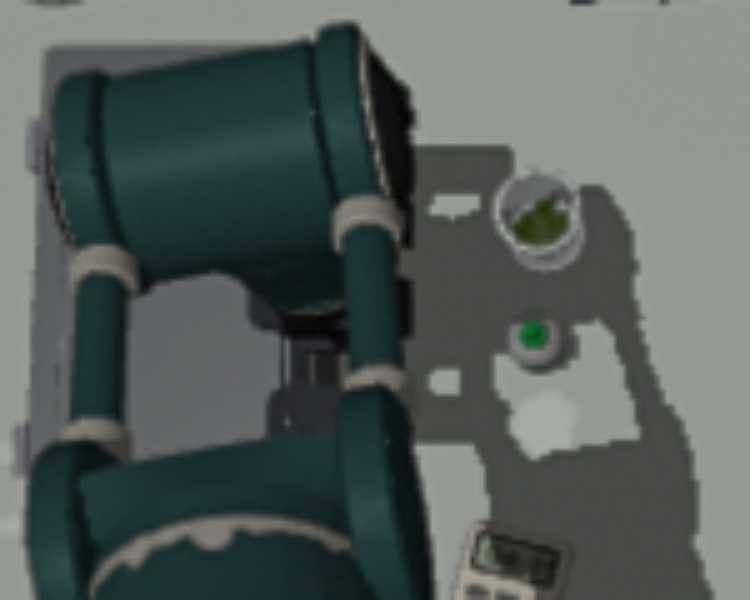

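```bash
python3 - <<'E'
from h import *
im,d=ctrl.grab_frame('side');P=cloud('side',d)
for v in range(150,178,2):
    print(v,[ (u,)+tuple(P[v,u].round().astype(int)) for u in range(263,281,3)])
print(ctrl.observe()['opening'])
E
```

```text
150 [(263, np.int64(539), np.int64(229), np.int64(87)), (266, np.int64(548), np.int64(104), np.int64(154)), (269, np.int64(559), np.int64(227), np.int64(88)), (272, np.int64(566), np.int64(107), np.int64(152)), (275, np.int64(575), np.int64(102), np.int64(155)), (278, np.int64(590), np.int64(228), np.int64(87))]
152 [(263, np.int64(539), np.int64(217), np.int64(86)), (266, np.int64(548), np.int64(103), np.int64(147)), (269, np.int64(559), np.int64(215), np.int64(87)), (272, np.int64(566), np.int64(107), np.int64(145)), (275, np.int64(575), np.int64(102), np.int64(148)), (278, np.int64(589), np.int64(209), np.int64(89))]
154 [(263, np.int64(539), np.int64(196), np.int64(90)), (266, np.int64(548), np.int64(103), np.int64(140)), (269, np.int64(559), np.int64(196), np.int64(89)), (272, np.int64(566), np.int64(123), np.int64(130)), (275, np.int64(575), np.int64(103), np.int64(140)), (278, np.int64(589), np.int64(199), np.int64(87))]
156 [(263, np.int64(539), np.int64(186), np.int64(88)), (266, np.int64(547), np.int64(103), np.int64(133)), (269, np.int64(559), np.int64(186), np.int64(87)),
[... 2588 characters left out ...]
t64(50)), (278, np.int64(587), np.int64(147), np.int64(49))]
174 [(263, np.int64(538), np.int64(153), np.int64(39)), (266, np.int64(548), np.int64(148), np.int64(41)), (269, np.int64(558), np.int64(151), np.int64(39)), (272, np.int64(567), np.int64(149), np.int64(40)), (275, np.int64(577), np.int64(147), np.int64(41)), (278, np.int64(587), np.int64(146), np.int64(42))]
176 [(263, np.int64(538), np.int64(149), np.int64(33)), (266, np.int64(548), np.int64(153), np.int64(30)), (269, np.int64(558), np.int64(147), np.int64(34)), (272, np.int64(567), np.int64(143), np.int64(37)), (275, np.int64(577), np.int64(150), np.int64(32)), (278, np.int64(587), np.int64(149), np.int64(33))]
8.818265813326446
```

```bash
python3 - <<'E'
from h import *
def proj(c,X):
    m=ctrl.camera_model(c);R=np.array(m['R']);r,_=cv2.Rodrigues(R)
    return cv2.projectPoints(np.array(X,float),r,np.array(m['t']),np.array(m['K']),np.array([m['k1'],0,0,0,0.]))[0][:,0].round(1)
print(proj('side',[[531,104,127.7],[592,104,127.7],[562,104,67.6],[562,104,108],[562,92,83],[562,113,68]]))
print(ctrl.observe())
E
```

```text
[[260.6 157.6]
 [280.5 157.3]
 [270.7 174.2]
 [270.7 163. ]
 [270.8 171.9]
 [270.6 172.6]]
{'t': 3.75, 'joint_positions': array([1.56163314e-01, 1.92848705e-01, 1.94948207e+00, 6.74697885e-06,
       9.99491938e-01, 1.76365248e-01]), 'qvel': array([-0.00050957, -0.00044687,  0.00051942, -0.00158257, -0.00063647,
       -0.00067443]), 'effort': array([-4.35127993e-03, -4.20770359e+01, -3.14216959e+01,  6.57255412e-02,
        3.11051423e-03,  7.76521460e-06]), 'eef_pos': array([562.64627903, 113.79490899,  67.58642693]), 'tool_rot': array([-6.90661069e-05,  7.14214322e-01,  6.99927060e-01, -9.20314179e-05]), 'ft_force': array([-0.06956672, -0.91883882,  0.04686171]), 'torque': array([-0.07541654,  0.07766442, -0.01116671]), 'opening': 8.818265813326446}
```

```bash
python3 - <<'E'
from h import *
im,d=ctrl.grab_frame('side')
cv2.imwrite('pics/s4.png',cv2.resize(np.clip(im[130:190,235:310,::-1].astype(float)*1.6,0,255).astype(np.uint8),(750,600),interpolation=cv2.INTER_NEAREST))
print(d[150:180:2,264:278].astype(int))
E
```

```text
[[1253 1256 1251 1259 1256 1387 1394 1388 1257 1256 1256 1250 1253 1253]
 [1257 1258 1252 1255 1257 1384 1382 1377 1262 1262 1253 1256 1254 1260]
 [1260 1256 1261 1263 1265 1369 1372 1368 1281 1258 1262 1260 1264 1261]
 [1263 1270 1261 1267 1265 1359 1356 1361 1269 1264 1264 1263 1269 1355]
 [1272 1267 1265 1269 1271 1347 1347 1345 1270 1267 1268 1269 1267 1342]
 [1339 1274 1270 1274 1271 1333 1332 1332 1276 1270 1276 1273 1275 1336]
 [1336 1272 1276 1278 1278 1319 1319 1318 1280 1274 1273 1278 1275 1325]
 [1337 1343 1333 1337 1311 1307 1308 1305 1310 1306 1334 1337 1340 1342]
 [1341 1331 1332 1334 1302 1299 1303 1299 1300 1297 1336 1335 1338 1339]
 [1340 1339 1338 1341 1286 1290 1286 1287 1287 1287 1344 1336 1338 1337]
 [1348 1341 1343 1345 1282 1281 1285 1283 1281 1281 1345 1338 1343 1342]
 [1350 1350 1351 1349 1286 1283 1283 1286 1282 1289 1347 1344 1347 1350]
 [1352 1355 1356 1351 1357 1355 1352 1352 1351 1352 1355 1351 1348 1355]
 [1358 1362 1357 1362 1355 1359 1359 1351 1358 1356 1363 1350 1353 1356]
 [1361 1363 1359 1364 1361 1355 1361 1361 1366 1356 1363 1362 1358 1359]]
```

View pics/s4.png

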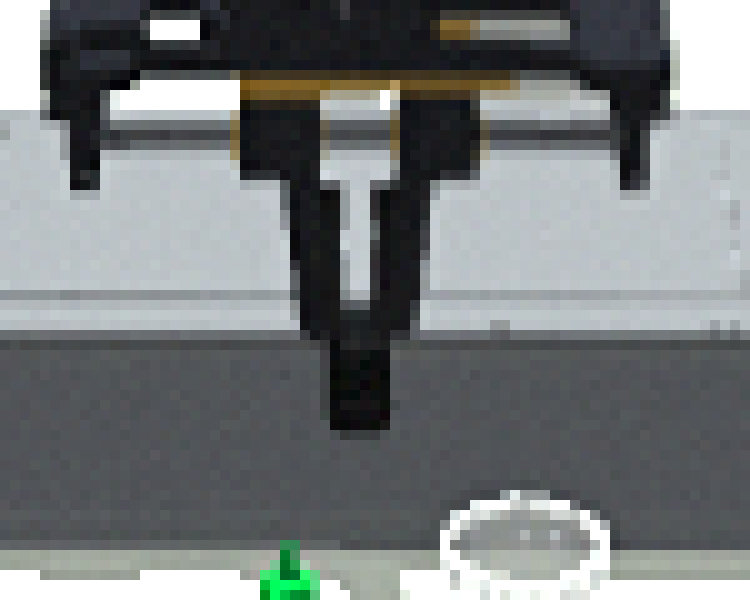

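Call:
carry_out(
  steps=[
    [0, 0, 0, 0, 0, 0, 0.35],
    [0, 0, 0, 0, 0, 0, 0.35],
    [0, 0, 0, 0, 0, 0, 0.35],
    [0, 0, 0, 0, 0, 0, 0.35],
    [0, 0, 0, 0, 0, 0, 0.35],
    [0, 0, 0, 0, 0, 1, 0.35],
    [0, 0, 0, 0, 0, 2, 0.35],
    [0, 0, 0, 0, 0, 2, 0.35],
  ],
)

```text
t: 4.6
eef_pos: [560.7, 113.5, 45.2]
tool_rot: [-0.001, 0.714, 0.7, -0.002]
ft_force: [0.8, 0.4, 0.2]
opening: 57.2
```

```bash
python3 - <<'E'
from h import *
im,d=ctrl.grab_frame('side')
cv2.imwrite('pics/s5.png',cv2.resize(np.clip(im[130:190,235:310,::-1].astype(float)*1.6,0,255).astype(np.uint8),(750,600),interpolation=cv2.INTER_NEAREST))
print(ctrl.observe())
E
```

```text
{'t': 4.65, 'joint_positions': array([ 1.56272063e-01,  2.17943350e-01,  1.96496947e+00, -3.09691839e-05,
        9.61956508e-01,  1.76278639e-01]), 'qvel': array([-0.0006556 , -0.01140121, -0.01828602, -0.00059155,  0.00269088,
       -0.0002855 ]), 'effort': array([-6.49085021e-03, -4.23816025e+01, -3.04459333e+01,  6.26741303e-02,
       -3.56743822e-02, -7.33520415e-05]), 'eef_pos': array([561.21094954, 113.61996703,  45.93140077]), 'tool_rot': array([-0.00094043,  0.71413751,  0.70000353, -0.00134161]), 'ft_force': array([ 0.61932127, -0.07175185,  0.08371039]), 'torque': array([-0.10253952,  0.07364888, -0.01045132]), 'opening': 57.41537376422868}
```

View pics/s5.png

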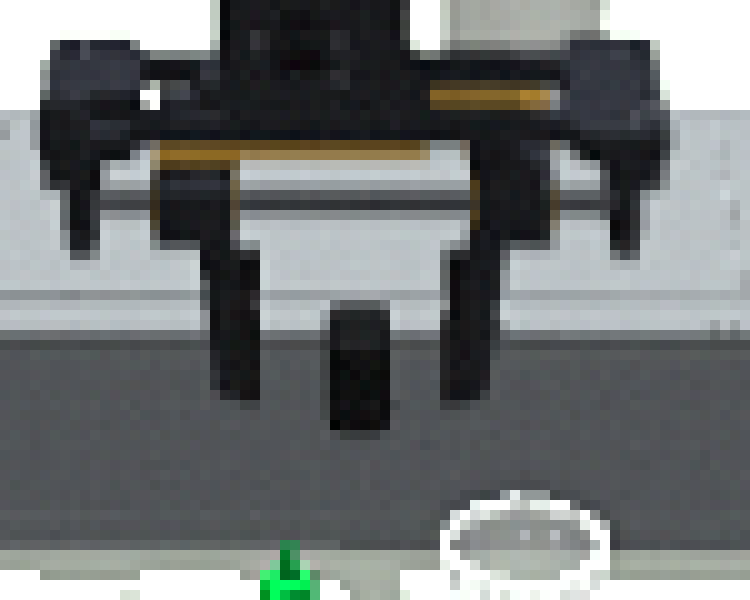

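Call:
carry_out(
  steps=[
    [0, 0, 0, 0, 0.15, 1, 0.35],
    [0, 0, 0, 0, 0.15, 1.9, 0.35],
    [0, 0, 0, 0, 0.15, 1.9, 0.8],
    [0, 0, 0, 0, 0.15, 1.9, 0.8],
    [0, 0, 0, 0, 0.15, 1.9, 0.8],
    [0, 0, 0, 0, 0.15, 1.9, 0.8],
    [0, 0, 0, 0, 0.15, 1.9, 0.8],
    [0, 0, 0, 0, 0.15, 1.9, 0.8],
  ],
)

```text
t: 5.45
eef_pos: [563.3, 113.9, 28.6]
tool_rot: [-0.001, 0.714, 0.7, -0.001]
ft_force: [-3.3, 0.5, 0.6]
opening: 19.6
```

Call:
carry_out(
  steps=[
    [0, 0, 0, 0, 0, 0, 0.85],
    [0, 0, 0, 0, 0, 0, 0.85],
    [0, 0, 0, 0, 0, 0, 0.85],
  ],
)

```text
t: 5.75
eef_pos: [563.3, 113.9, 28.4]
tool_rot: [-0.001, 0.714, 0.7, -0.001]
ft_force: [-4.1, 1.0, 1.2]
opening: 19.8
```

```bash
python3 - <<'E'
from h import *
im,d=ctrl.grab_frame('side')
cv2.imwrite('pics/s6.png',cv2.resize(np.clip(im[130:190,235:310,::-1].astype(float)*1.6,0,255).astype(np.uint8),(750,600),interpolation=cv2.INTER_NEAREST))
print(ctrl.observe())
E
```

```text
{'t': 5.8, 'joint_positions': array([1.55975468e-01, 2.42454189e-01, 1.97261801e+00, 3.22501378e-04,
       9.28281016e-01, 1.75888198e-01]), 'qvel': array([ 7.58603486e-04,  1.00208932e-03,  2.13990341e-03,  9.28226209e-04,
       -1.05538643e-03,  8.07619460e-05]), 'effort': array([ -0.91169486, -43.34954023, -32.52762794,  -0.41731361,
        -1.55421082,  -0.0901382 ]), 'eef_pos': array([563.25925528, 113.87919834,  28.36128074]), 'tool_rot': array([-6.16129055e-04,  7.14179264e-01,  6.99962276e-01, -6.41808322e-04]), 'ft_force': array([-3.89599413,  2.1385118 ,  0.95220357]), 'torque': array([ 0.1113855 ,  0.84215947, -0.14430497]), 'opening': 19.675963084460278}
```

View pics/s6.png

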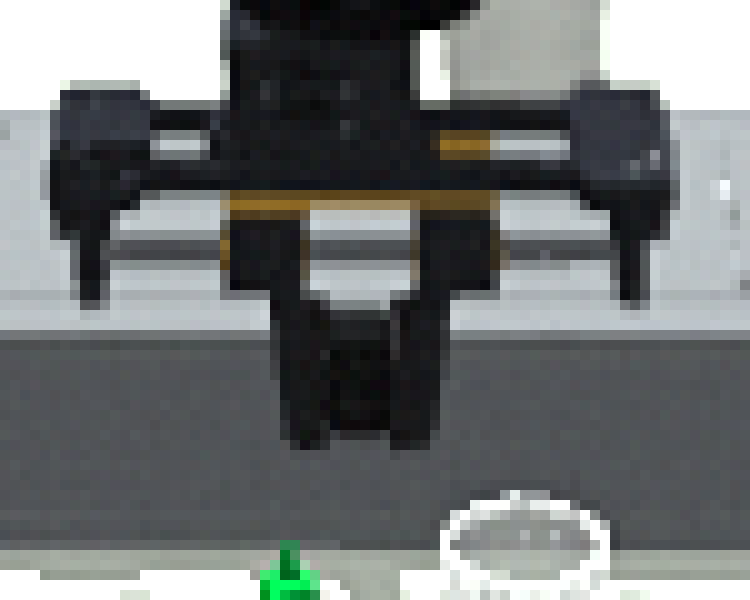

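Call:
carry_out(
  steps=[
    [0, 0, 0, 0.04, 0, -0.6, 0.85],
    [0, 0, 0, 0.08, 0, -1.2, 0.85],
    [0, 0, 0, 0.22, 0, -2.35, 0.85],
    [0, 0, 0, 0.52, 0, -3.9, 0.85],
    [0, 0, 0, 0.95, 0, -5.45, 0.85],
    [0, 0, 0, 1.5, 0, -6.9, 0.85],
    [0, 0, 0, 2.15, 0, -8.35, 0.85],
    [0, 0, 0, 2.15, 0, -8.35, 0.85],
  ],
  grip_force=30,
)

```text
t: 6.6
eef_pos: [564.1, 136.9, 115.4]
tool_rot: [-0.001, 0.714, 0.7, 0.0]
ft_force: [-7.4, 1.6, -0.8]
opening: 19.6
```

```bash
python3 - <<'E'
from h import *
im,d=ctrl.grab_frame('side')
cv2.imwrite('pics/s7.png',cv2.resize(im[80:230,180:370,::-1],(760,600)))
print(ctrl.observe())
E
```

```text
{'t': 6.65, 'joint_positions': array([1.93942565e-01, 1.54277386e-01, 1.89829927e+00, 1.20441993e-03,
       1.08885413e+00, 2.12807239e-01]), 'qvel': array([-0.00617774,  0.00655384,  0.00986863, -0.00578687, -0.01589413,
       -0.0019158 ]), 'effort': array([ -1.54080939, -42.96373844, -37.77160406,  -0.65669054,
        -2.13400193,  -0.08430041]), 'eef_pos': array([564.09230211, 136.58238111, 114.85140749]), 'tool_rot': array([-4.01285435e-04,  7.13940236e-01,  7.00206433e-01,  3.60957793e-04]), 'ft_force': array([-7.87286866,  1.04736971, -0.23069455]), 'torque': array([ 0.11204379,  1.15078786, -0.1069459 ]), 'opening': 19.714577139974903}
```

View pics/s7.png

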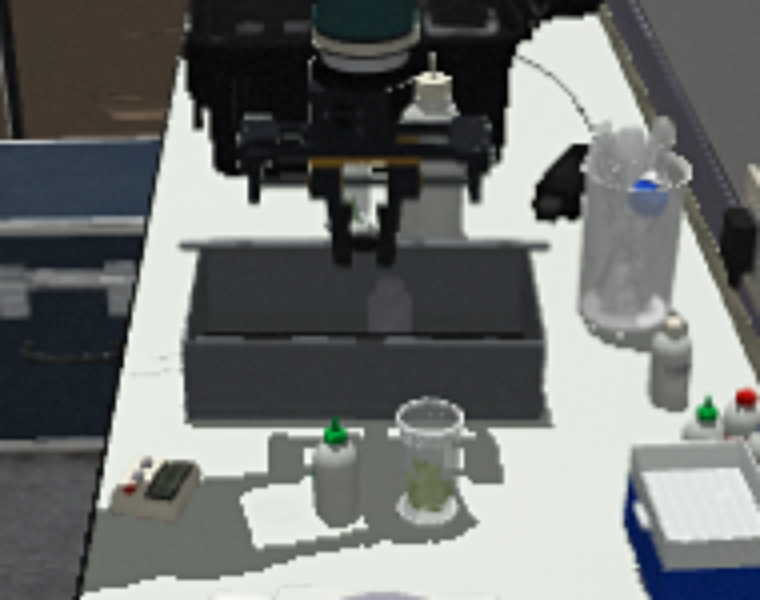

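Call:
carry_out(
  steps=[
    [0, 0, 0, 0.78, -0.1, -1.38, 0.85],
    [0, 0, 0, 1.67, -0.15, -2.69, 0.85],
    [0, 0, 0, 2.65, -0.15, -3.93, 0.85],
    [0, 0, 0, 3.74, -0.15, -5.09, 0.85],
    [0, 0, 0, 4.91, -0.15, -6.15, 0.85],
    [0, 0, 0, 6.16, -0.15, -7.12, 0.85],
    [0, 0, 0, 7.49, -0.15, -7.98, 0.85],
    [0, 0, 0, 8.17, -0.15, -8.38, 0.85],
  ],
)

```text
t: 7.45
eef_pos: [566.1, 216.4, 196.4]
tool_rot: [0.002, 0.714, 0.7, -0.001]
ft_force: [11.5, -15.7, -17.5]
opening: 19.8
```

```bash
python3 - <<'E'
from h import *
im,d=ctrl.grab_frame('side')
cv2.imwrite('pics/s8.png',cv2.resize(im[80:230,180:370,::-1],(760,600)))
print(ctrl.observe())
E
```

```text
{'t': 7.5, 'joint_positions': array([ 0.32706116,  0.13663845,  1.76183378, -0.00634695,  1.24244906,
        0.34776852]), 'qvel': array([-0.01464676, -0.00783309,  0.00548047,  0.03679683, -0.00710672,
       -0.01924726]), 'effort': array([  4.01079297, -46.99688673, -36.16278648,   2.1524971 ,
         1.40242863,  -0.09969196]), 'eef_pos': array([566.25086114, 215.98516164, 196.20754676]), 'tool_rot': array([ 0.00285322,  0.71367087,  0.70047466, -0.00099874]), 'ft_force': array([ 5.52337138, -4.7358142 , -5.08550352]), 'torque': array([-1.05169875, -0.77964306, -0.10857587]), 'opening': 19.885987964019296}
```

View pics/s8.png

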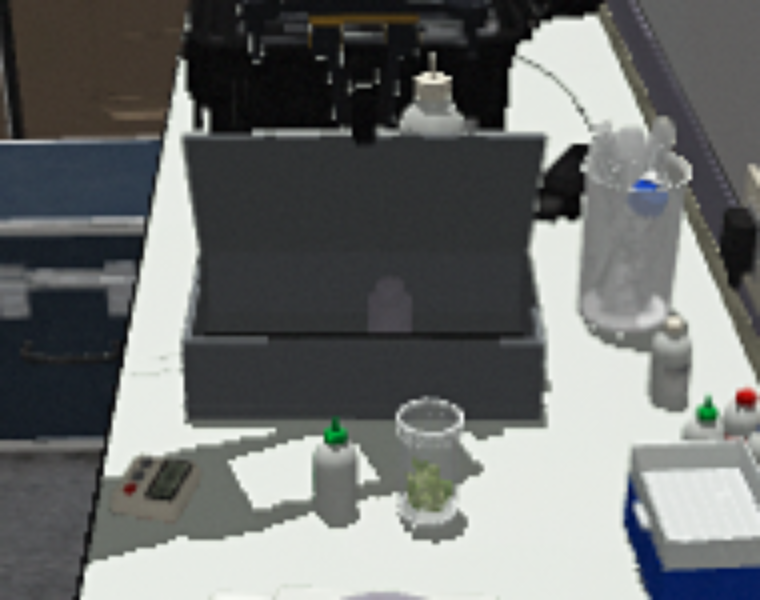

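```bash
python3 - <<'E'
from h import *
im,d=ctrl.grab_frame('side');P=cloud('side',d);np.save('P8.npy',P);np.save('im8.npy',im)
cv2.imwrite('pics/s9.png',cv2.resize(np.clip(im[140:172,255:300,::-1].astype(float)*2,0,255).astype(np.uint8),(788,560),interpolation=cv2.INTER_NEAREST))
for v in range(148,166):
    print(v,[tuple(P[v,u].round().astype(int).tolist()) for u in range(268,286,2)])
q=P[115:140,235:310].reshape(-1,3); 
c=np.linalg.lstsq(np.c_[q[:,0],q[:,2],np.ones(len(q))],q[:,1],rcond=None)[0];print('lid y=',c,'tilt',np.arctan2(1,-c[1]), 'y at z76', c@[565,76,1])
E
```

```text
148 [(558, 309, 52), (565, 314, 50), (572, 304, 55), (579, 305, 54), (586, 304, 54), (593, 305, 54), (601, 308, 52), (608, 307, 53), (615, 304, 54)]
149 [(558, 303, 52), (565, 303, 51), (572, 303, 51), (579, 303, 51), (585, 283, 61), (592, 279, 64), (600, 303, 51), (608, 303, 51), (614, 296, 54)]
150 [(558, 308, 45), (565, 308, 45), (572, 309, 44), (578, 275, 62), (585, 274, 63), (592, 273, 63), (599, 275, 61), (608, 306, 45), (615, 306, 45)]
151 [(558, 307, 41), (565, 306, 42), (572, 308, 40), (578, 267, 62), (585, 269, 61), (592, 269, 61), (599, 270, 60), (608, 305, 41), (615, 301, 43)]
152 [(558, 306, 38), (565, 309, 36), (572, 302, 39), (578, 271, 56), (585, 265, 60), (592, 264, 60), (599, 268, 57), (608, 309, 35), (615, 303, 39)]
153 [(558, 305, 34), (565, 302, 36), (572, 305, 34), (578, 268, 54), (585, 260, 58), (592, 262, 57), (599, 271, 52), (608, 300, 36), (615, 309, 31)]
154 [(558, 304, 30), (565, 309, 28), (571, 276, 46), (578, 271, 48), (585, 269, 50), (592, 265, 51), (599, 278, 44), (607, 280, 43), (615, 307, 28)]
155 [(557, 303, 27), (565, 306, 25), (571, 274, 43), (578
[... 995 characters left out ...]
 [(557, 273, 15), (564, 273, 15), (571, 266, 19), (578, 261, 21), (585, 258, 24), (592, 254, 26), (599, 259, 22), (606, 264, 20), (613, 266, 18)]
163 [(556, 248, 25), (563, 244, 27), (570, 244, 28), (577, 242, 28), (584, 245, 27), (591, 244, 27), (598, 243, 28), (605, 243, 27), (612, 245, 26)]
164 [(555, 154, 76), (561, 149, 78), (567, 154, 76), (574, 153, 76), (580, 152, 77), (587, 151, 77), (593, 153, 76), (600, 154, 75), (606, 153, 75)]
165 [(554, 143, 78), (561, 146, 76), (567, 147, 76), (574, 151, 73), (580, 148, 75), (587, 150, 74), (593, 147, 75), (600, 146, 76), (606, 143, 78)]
lid y= [-2.49286993e-02 -1.30105311e+00  4.78705406e+02] tilt 0.6553043354684271 y at z76 365.7406550767936
```

View pics/s9.png

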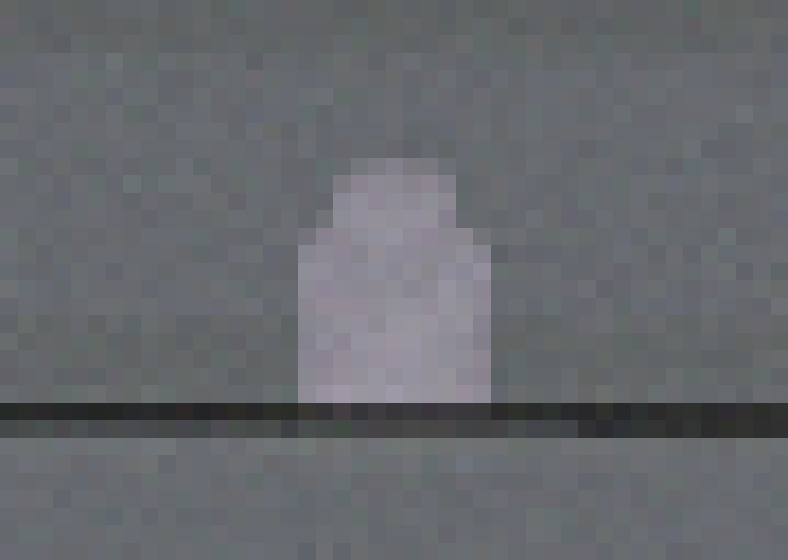

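```bash
python3 - <<'E'
from h import *
from scipy.optimize import least_squares
P=np.load('P8.npy')
b=P[155:163,272:283].reshape(-1,3); b=b[b[:,1]>200]; b=b[(b[:,2]<42)]
f=lambda c:np.hypot(b[:,0]-c[0],b[:,1]-c[1])-20
r=least_squares(f,[588,276],loss='soft_l1');print('body',r.x,np.std(f(r.x)),len(b))
q=P[105:160,235:310].reshape(-1,3); q=q[(q[:,2]>95)&(q[:,1]>200)&(q[:,1]<320)]
c=np.linalg.lstsq(np.c_[q[:,0],q[:,2],np.ones(len(q))],q[:,1],rcond=None)[0];print('lid y=',c,len(q),'tilt',np.arctan2(1,-c[1]), 'y at z76', c@[565,76,1], 'z range',q[:,2].max())
q=P[148:160,240:265].reshape(-1,3);q=q[(q[:,1]>290)&(q[:,2]>18)&(q[:,2]<70)];print('back wall',np.median(q,0))
print(ctrl.observe()['ft_force'],ctrl.observe()['eef_pos'])
E
```

```text
body [588.83404923 275.74697005] 2.028058180443265 55
lid y= [-3.21220263e-02 -5.98661011e-01  3.76175729e+02] 2030 tilt 1.0313619588460328 y at z76 312.52854736622794 z range 259.2341005698216
back wall [500.03423013 307.75917302  36.98450194]
[ 5.54937674 -4.88702581 -6.69594298] [566.2447849  216.0509006  196.24901847]
```

```bash
cat >> h.py <<'E'
OFF=38.
def tgt(tip,R): return (np.array(tip)+OFF*R.apply([0,0,1]),R)
E
python3 - <<'E'
from h import *
V=frame(0);L=frame(37)
rel([tgt([566,216,310],V),tgt([580,110,310],V),tgt([589,110,310],L),tgt([588.8,287.1-.602*160,23.8+.799*160],L)])
E
```

```text
[0.15, 0.24, 0.4] [-0.037, -0.005, -7.575] dist 76 ang 0
[0.15, 0.24, 0.4] [-10.608, 1.596, -7.527] dist 131 ang 0
[0.01, 37.24, 0.43] [-8.308, 2.514, -8.299] dist 120 ang 37
[0.01, 37.24, 0.43] [-0.166, 2.3, 7.502] dist 78 ang 37
```

Call:
carry_out(
  steps=[
    [0, 0, 0, 0, 0, 0, 0.4],
    [0, 0, 0, 0, 0, 0, 0.4],
    [0, 0, 0, 0, 0, 0, 0.4],
    [0, 0, 0, 0, 0, -2, 0.4],
    [0, 0, 0, 0, 0, -6, 0.4],
    [0, 0, 0, -3, 0.3, -7.5, 0.4],
    [0, 0, 0, -7, 0.6, -7.5, 0.3],
    [0, 0, 0, -10.6, 1, -7.5, 0.2],
  ],
)

```text
t: 8.35
eef_pos: [573.1, 110.3, 273.1]
tool_rot: [0.001, 0.714, 0.7, 0.001]
ft_force: [0.6, 0.1, 0.4]
opening: 66.8
```

```bash
python3 - <<'E'
from h import *
V=frame(0);L=frame(37);print(ctrl.observe())
rel([tgt([580,110,310],V),tgt([589,110,310],L),tgt([588.8,287.1-.602*160,23.8+.799*160],L)])
E
```

```text
{'t': 8.35, 'joint_positions': array([1.47486713e-01, 5.21855755e-02, 1.71289544e+00, 9.82819501e-05,
       1.37366561e+00, 1.66117073e-01]), 'qvel': array([-0.6242136 , -0.07889472,  0.11328579,  0.00344722, -0.0117757 ,
       -0.60826104]), 'effort': array([  3.78474176, -40.87273121, -37.54189253,   0.11620047,
         0.13609199,   0.61987136]), 'eef_pos': array([573.06904827, 110.34853412, 273.14361367]), 'tool_rot': array([0.00079776, 0.7136688 , 0.70048184, 0.00117935]), 'ft_force': array([0.63714187, 0.06583748, 0.42415934]), 'torque': array([-0.04180785,  0.07263652,  0.0007157 ]), 'opening': 66.8348646261142}
[0.16, -0.03, 0.42] [-0.022, 0.693, 0.116] dist 7 ang 0
[0.02, 36.97, 0.46] [2.282, 1.612, -0.645] dist 29 ang 37
[0.02, 36.97, 0.46] [10.349, 1.397, 15.195] dist 184 ang 37
```

Call:
carry_out(
  steps=[
    [0, 8, 0, 0.5, 1, -0.3, 0.2],
    [0, 16, 0, 1, 1.6, -0.5, 0.2],
    [0, 24, 0.2, 1.6, 1.6, -0.6, 0.2],
    [0, 32, 0.4, 2.2, 1.6, -0.6, 0.2],
    [0, 37, 0.46, 2.3, 1.6, -0.6, 0.2],
    [0, 37, 0.46, 4, 1.5, 4, 0.2],
    [0, 37, 0.46, 7, 1.45, 9, 0.2],
    [0, 37, 0.46, 7, 1.45, 9, 0.2],
  ],
)

```text
t: 9.15
eef_pos: [584.3, 182.0, 175.7]
tool_rot: [-0.226, 0.68, 0.66, 0.223]
ft_force: [-0.7, 0.1, -0.4]
opening: 70.5
```

```bash
python3 - <<'E'
from h import *
L=frame(37);o=ctrl.observe();print(o['eef_pos'],o['joint_positions'],o['opening'])
rel([tgt([588.8,287.1-.602*160,23.8+.799*160],L),tgt([588.8,287.1,23.8],L)])
im,d=ctrl.grab_frame('side');np.save('P10.npy',cloud('side',d))
cv2.imwrite('pics/s10.png',cv2.resize(im[60:210,180:370,::-1],(760,600)))
m=ctrl.camera_model('side')
r,_=cv2.Rodrigues(np.array(m['R']));R=rot(o['tool_rot'])
for off in(0,-38): 
  for w in (-35,35):
    X=np.array(o['eef_pos'])+R.apply([-9,w,off]); p=cv2.projectPoints(X[None],r,m['t'],m['K'],np.array([m['k1'],0,0,0,0.]))[0].ravel(); print(off,w,X,p,(p-[180,60])*4)
E
```

```text
[584.28448941 181.98368487 175.6924709 ] [-0.12222086  0.17627971  1.90402695  0.68671516  1.23412415 -0.38489652] 70.52155003150816
[-0.56, -0.02, -0.41] [-0.735, 0.495, 6.252] dist 63 ang 1
[-0.56, -0.02, -0.41] [-0.747, 0.402, 22.259] dist 223 ang 1
0 -35 [549.04726304 175.70592617 170.69971382] [266.04275323 134.56318757] [344.17101291 298.25275029]
0 35 [619.01873817 173.89858591 169.8475468 ] [288.19743879 134.77868479] [432.78975517 299.11473916]
-38 -35 [548.825662   152.82277373 201.03636208] [266.04335998 128.93342466] [344.17343992 275.73369863]
-38 35 [618.79713714 151.01543348 200.18419506] [288.81470854 129.15212666] [435.25883416 276.60850664]
```

View pics/s10.png

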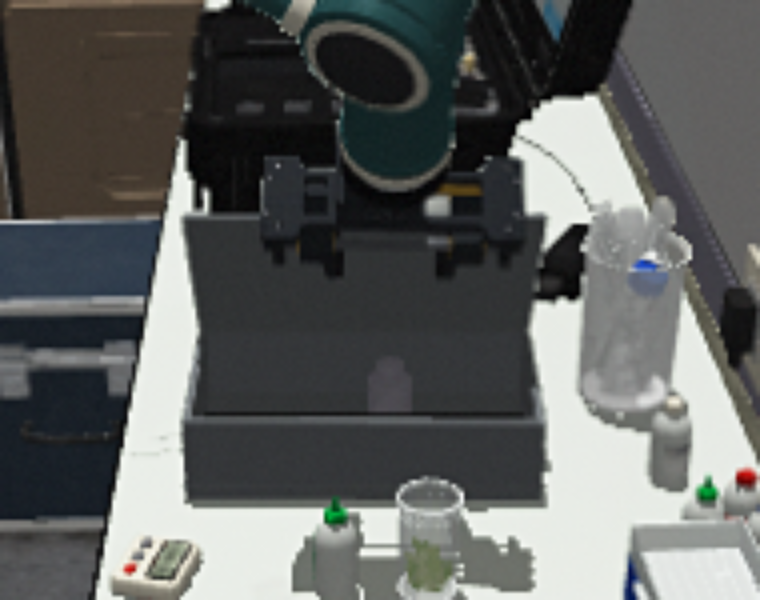

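Call:
carry_out(
  steps=[
    [-0.56, 0, -0.41, -0.74, 0.48, 4, 0.2],
    [-0.56, 0, -0.41, -0.74, 0.45, 8, 0.2],
    [-0.56, 0, -0.41, -0.74, 0.43, 11, 0.2],
    [-0.56, 0, -0.41, -0.74, 0.43, 14, 0.2],
    [-0.56, 0, -0.41, -0.74, 0.43, 16, 0.2],
    [-0.56, 0, -0.41, -0.74, 0.43, 16, 0.2],
  ],
)

```text
t: 9.8
eef_pos: [594.7, 272.1, 48.9]
tool_rot: [-0.219, 0.678, 0.663, 0.23]
ft_force: [-0.5, 0.2, 0.3]
opening: 70.7
```

```bash
python3 - <<'E'
from h import *
L=frame(37);o=ctrl.observe();print(o['eef_pos'],o['ft_force'],o['opening'])
rel([tgt([588.8,287.1,23.8],L)])
im,d=ctrl.grab_frame('side');np.save('P11.npy',cloud('side',d))
cv2.imwrite('pics/s11.png',cv2.resize(im[90:210,200:350,::-1],(750,600)))
E
```

```text
[594.72186904 272.07333     48.86912571] [-0.53486782  0.19120156  0.29411641] 70.71050918986647
[0.38, -0.03, 0.33] [-0.322, -0.677, 6.692] dist 67 ang 1
```

View pics/s11.png

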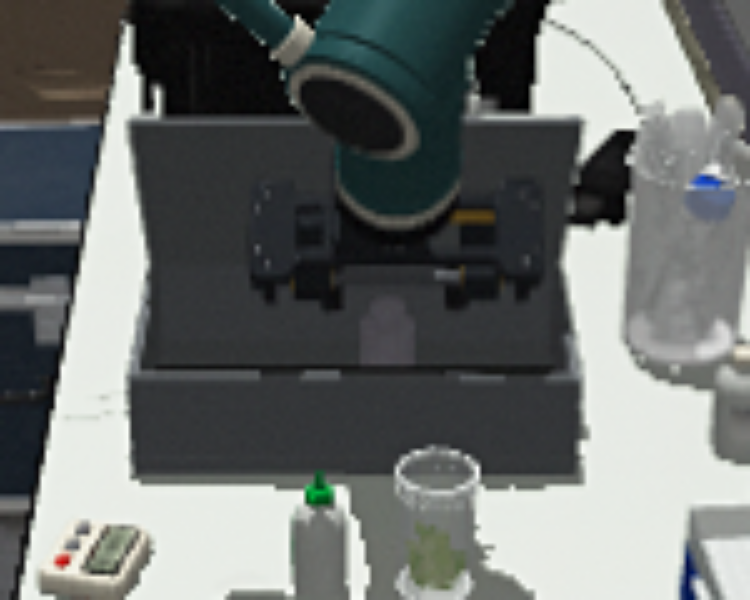

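Call:
carry_out(
  steps=[
    [0.38, 0, 0.33, -0.3, -0.62, 0, 0.2],
    [0.38, 0, 0.33, -0.3, -0.62, 1.5, 0.2],
    [0.38, 0, 0.33, -0.3, -0.62, 3, 0.2],
    [0.38, 0, 0.33, -0.3, -0.62, 4, 0.2],
    [0.38, 0, 0.33, -0.3, -0.62, 4, 0.2],
  ],
)

```text
t: 10.35
eef_pos: [588.0, 293.4, 13.0]
tool_rot: [-0.222, 0.68, 0.661, 0.226]
ft_force: [-1.6, -0.4, -0.3]
opening: 70.6
```

```bash
python3 - <<'E'
from h import *
L=frame(37);o=ctrl.observe();print(o['eef_pos'],o['ft_force'],o['opening'])
rel([tgt([588.8,287.1,23.8],L)])
im,d=ctrl.grab_frame('side');np.save('P11.npy',cloud('side',d))
cv2.imwrite('pics/s12.png',cv2.resize(np.clip(im[120:190,235:325,::-1].astype(float)*1.6,0,255).astype(np.uint8),(770,600)))
E
```

```text
[588.0040433  293.35421106  12.96400202] [-1.62142207 -0.43571815 -0.34357681] 70.56393020790969
[-0.07, 0.02, -0.14] [0.156, 0.099, 2.559] dist 26 ang 0
```

View pics/s12.png

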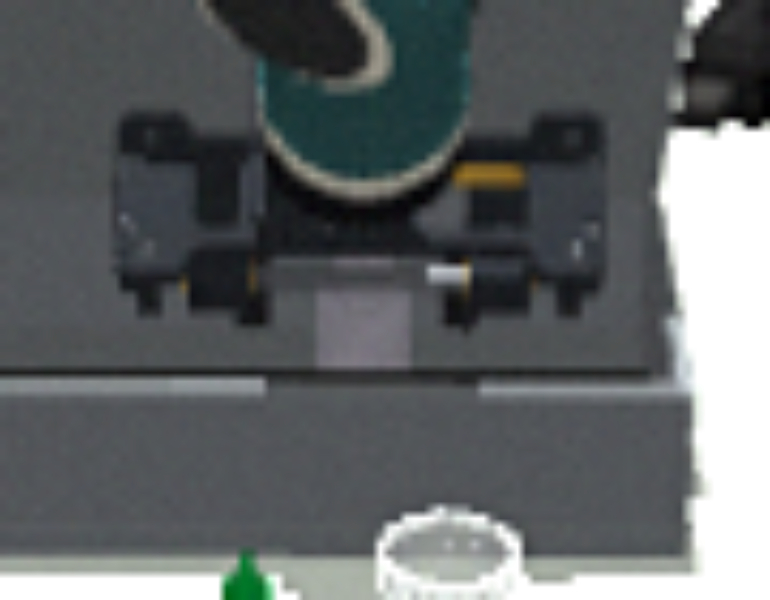

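Call:
carry_out(
  steps=[
    [0, 0, -0.1, 0.1, 0.12, 0.8, 0.2],
    [0, 0, -0.1, 0.12, 0.12, 1.6, 0.2],
    [0, 0, -0.1, 0.12, 0.12, 2.4, 0.2],
    [0, 0, -0.1, 0.12, 0.12, 2.4, 0.2],
  ],
)

```text
t: 10.8
eef_pos: [590.3, 308.5, -4.8]
tool_rot: [-0.221, 0.679, 0.662, 0.227]
ft_force: [-1.0, 0.1, -0.2]
opening: 70.6
```

```bash
python3 - <<'E'
from h import *
L=frame(37);o=ctrl.observe();print(o['eef_pos'],o['ft_force'],o['opening'])
rel([tgt([588.8,287.1,23.8],L)])
im,d=ctrl.grab_frame('side');np.save('P11.npy',cloud('side',d))
cv2.imwrite('pics/s13.png',cv2.resize(np.clip(im[120:190,235:325,::-1].astype(float)*1.6,0,255).astype(np.uint8),(770,600)))
E
```

```text
[590.33701845 308.5198774   -4.76720365] [-1.03888987  0.09573861 -0.20243765] 70.58858893984473
[0.0, 0.01, -0.01] [0.006, -0.098, 0.227] dist 2 ang 0
```

View pics/s13.png

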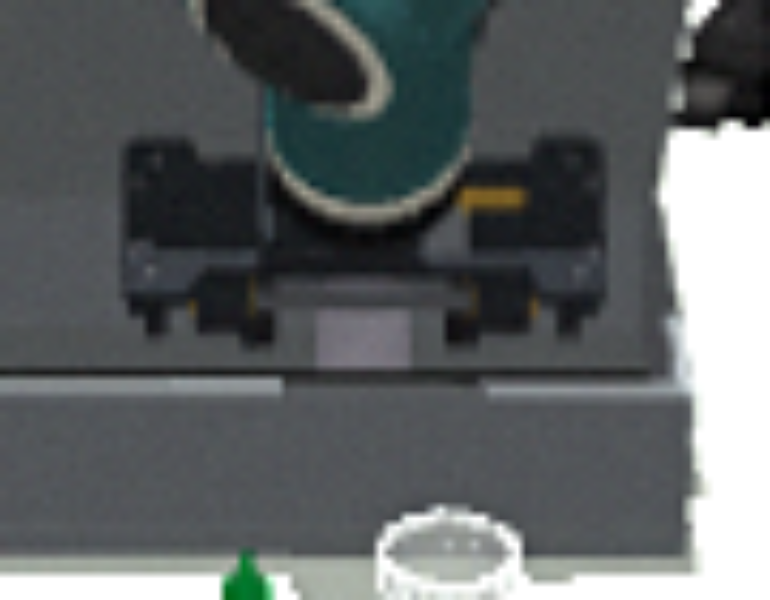

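Call:
carry_out(
  steps=[
    [0, 0, 0, 0, 0, 0, 0.4],
    [0, 0, 0, 0, 0, 0, 0.45],
    [0, 0, 0, 0, 0, 0, 0.5],
    [0, 0, 0, 0, 0, 0, 0.6],
    [0, 0, 0, 0, 0, 0, 0.7],
    [0, 0, 0, 0, 0, 0, 0.7],
    [0, 0, 0, 0, 0, 0, 0.7],
    [0, 0, 0, 0, 0, 0, 0.7],
  ],
  grip_force=30,
)

```text
t: 11.65
eef_pos: [591.7, 307.9, -3.2]
tool_rot: [-0.221, 0.679, 0.662, 0.228]
ft_force: [-0.5, -2.5, 2.2]
opening: 39.1
```

```bash
python3 - <<'E'
from h import *
o=ctrl.observe();print(o['eef_pos'],o['ft_force'],o['opening'],o['torque'])
print(frame(37).as_matrix().round(3))
E
```

```text
[591.70909537 307.88451171  -3.22731696] [-0.491197   -2.46691801  2.24007462] 39.064050955934334 [-0.37455406  0.13651922  0.03202009]
[[ 0.021  1.     0.016]
 [ 0.798 -0.026  0.602]
 [ 0.602  0.    -0.799]]
```

Call:
carry_out(
  steps=[
    [0, 0, 0, 0.3, 0, -0.45, 0.7],
    [0, 0, 0, 0.6, 0, -0.85, 0.7],
    [0, 0, 0, 0.85, 0, -1.3, 0.7],
    [0, 0, 0, 1.05, 0, -1.6, 0.7],
    [0, 0, 0, 1.05, 0, -1.6, 0.7],
  ],
)

```text
t: 12.15
eef_pos: [591.7, 306.8, 16.3]
tool_rot: [-0.22, 0.679, 0.662, 0.228]
ft_force: [-0.4, -0.4, -4.1]
opening: 39.1
```

```bash
python3 - <<'E'
from h import *
o=ctrl.observe();print(o['eef_pos'],o['ft_force'],o['opening'],o['torque'])
im,d=ctrl.grab_frame('side')
cv2.imwrite('pics/s14.png',cv2.resize(np.clip(im[120:190,235:325,::-1].astype(float)*1.6,0,255).astype(np.uint8),(770,600)))
E
```

```text
[591.71419731 306.7830369   16.2849365 ] [-0.43978533 -0.43446249 -4.09831552] 39.12490245690932 [-0.73595462  0.1184727  -0.04469239]
```

View pics/s14.png

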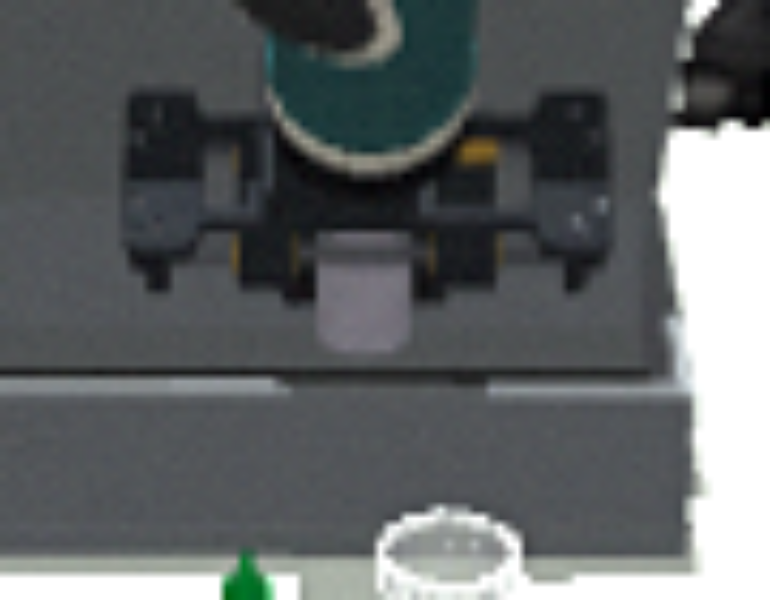

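Call:
carry_out(
  steps=[
    [0, 0, 0, 0, 0, -2, 0.7],
    [0, 0, 0, 0, 0, -5, 0.7],
    [0, 0, 0, 0, 0, -8, 0.7],
    [0, 0, 0, 0, 0, -11, 0.7],
    [0, 0, 0, 0, 0, -14, 0.7],
    [0, 0, 0, 0, 0, -17, 0.7],
    [0, 0, 0, 0, 0, -17, 0.7],
  ],
)

```text
t: 12.9
eef_pos: [591.7, 201.9, 156.5]
tool_rot: [-0.217, 0.679, 0.662, 0.231]
ft_force: [0.1, 0.1, -3.8]
opening: 39.1
```

```bash
python3 - <<'E'
from h import *
o=ctrl.observe();print(o['eef_pos'],o['ft_force'],o['opening'],o['joint_positions'])
L=frame(37)
rel([tgt([580,0,190],L),tgt([567,-212.7,190],L)])
E
```

```text
[591.65347809 201.88149144 156.46610292] [ 0.11271814  0.11932542 -3.8147239 ] 39.133433327077974 [-0.08733741  0.19331486  1.92250057  0.71131975  1.16833915 -0.39739785]
[0.6, 0.05, 0.17] [-14.131, -0.567, -11.037] dist 179 ang 1
[0.6, 0.05, 0.17] [-31.147, -1.23, -23.847] dist 392 ang 1
```

Call:
carry_out(
  steps=[
    [0.1, 0, 0, -1.56, -0.06, -1.19, 0.7],
    [0.2, 0, 0, -4.67, -0.18, -3.58, 0.7],
    [0.3, 0, 0, -7.8, -0.3, -5.97, 0.7],
    [0.4, 0, 0, -10.9, -0.43, -8.35, 0.7],
    [0.5, 0, 0.1, -14.0, -0.55, -10.7, 0.7],
    [0.6, 0, 0.17, -17.1, -0.68, -13.1, 0.7],
    [0.6, 0, 0.17, -20.2, -0.8, -15.5, 0.7],
    [0.6, 0, 0.17, -23.3, -0.92, -17.9, 0.7],
  ],
)

```text
t: 13.7
eef_pos: [570.5, -90.3, 153.5]
tool_rot: [-0.225, 0.679, 0.662, 0.224]
ft_force: [0.5, -0.0, -5.0]
opening: 39.0
```

Call:
carry_out(
  steps=[
    [0, 0, 0, -3, -0.1, -2.3, 0.7],
    [0, 0, 0, -5.5, -0.2, -4.2, 0.7],
    [0, 0, 0, -7, -0.3, -5.3, 0.7],
    [0, 0, 0, -7.8, -0.31, -5.95, 0.7],
    [0, 0, 0, -7.8, -0.31, -5.95, 0.7],
    [0, 0, 0, -7.8, -0.31, -5.95, 0.7],
  ],
)

```text
t: 14.3
eef_pos: [565.8, -185.7, 154.6]
tool_rot: [-0.225, 0.679, 0.662, 0.224]
ft_force: [-0.5, 0.6, -4.1]
opening: 39.1
```

```bash
python3 - <<'E'
from h import *
o=ctrl.observe();print(o['eef_pos'],o['ft_force'],o['opening'],o['joint_positions'])
L=frame(37)
rel([tgt([567,-212.7,190],L),tgt([567,-212.7,110],L)])
for c in('side','top'):
    im,d=ctrl.grab_frame(c);np.save('P15%s.npy'%c,cloud(c,d))
    if c=='side': cv2.imwrite('pics/s15.png',cv2.resize(im[150:300,190:380,::-1],(760,600)))
    else: cv2.imwrite('pics/t15.png',cv2.resize(im[90:240,230:420,::-1],(760,600)))
E
```

```text
[ 565.78906355 -185.71651362  154.61738289] [-0.53608016  0.57955012 -4.12860058] 39.05934609050127 [-0.66977193  0.39949046  1.65838199  0.49735723  1.52349711 -0.78166683]
[-0.53, -0.07, -0.14] [-0.021, 0.185, -0.649] dist 7 ang 1
[-0.53, -0.07, -0.14] [-4.843, 0.255, 5.734] dist 75 ang 1
```

View pics/s15.png

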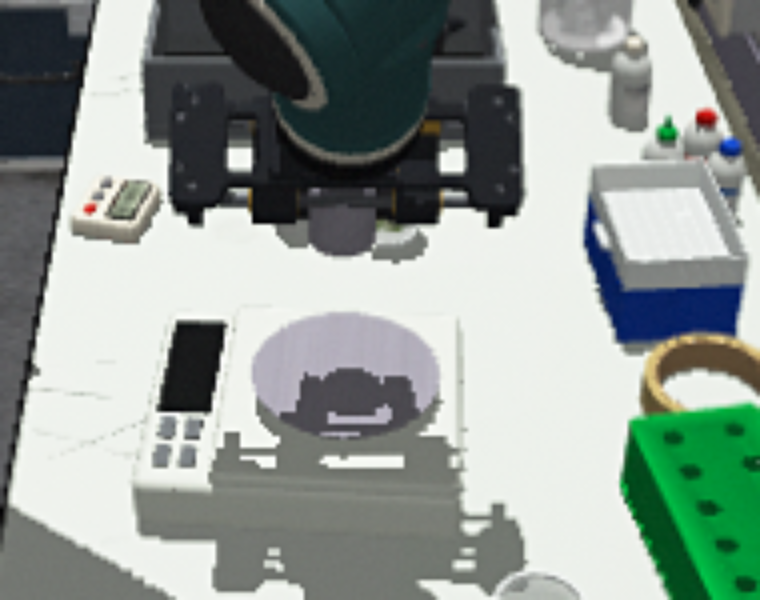

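View pics/t15.png

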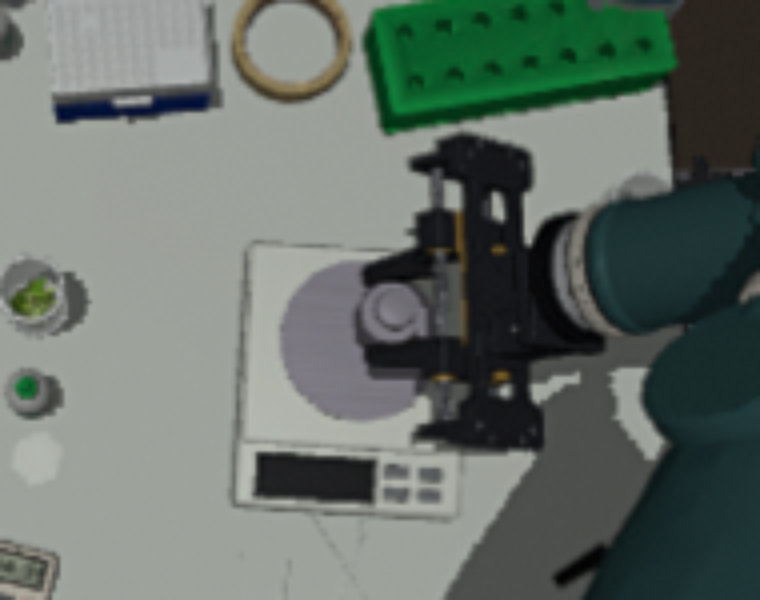

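```bash
python3 - <<'E'
from h import *
P=np.load('P15top.npy')
q=P[162:172,323:334].reshape(-1,3); z=np.median(q[:,2]); 
q=P[155:180,316:342].reshape(-1,3)
for lo,hi in((205,225),(190,205)):
    s=q[(q[:,2]>lo)&(q[:,2]<hi)]; print(lo,len(s),s.mean(0).round(1),s.min(0).round(),s.max(0).round())
for v in range(156,178,2): print(v,[tuple(P[v,u].round().astype(int).tolist()) for u in range(318,340,2)])
E
```

```text
205 191 [ 565.8 -222.3  215.6] [ 532. -243.  205.] [ 597. -208.  225.]
190 142 [ 565.4 -213.9  200.5] [ 536. -237.  190.] [ 598. -201.  205.]
156 [(623, -219, 66), (623, -225, 65), (596, -208, 197), (595, -212, 203), (594, -216, 210), (593, -221, 213), (592, -225, 216), (590, -228, 225), (591, -235, 219), (592, -240, 217), (582, -235, 264)]
158 [(617, -219, 64), (592, -203, 192), (591, -208, 196), (591, -213, 199), (589, -217, 205), (587, -220, 215), (587, -225, 217), (586, -229, 222), (585, -234, 223), (586, -240, 216), (578, -235, 261)]
160 [(612, -219, 61), (611, -224, 67), (586, -208, 195), (585, -212, 200), (584, -217, 203), (585, -222, 202), (585, -228, 200), (585, -233, 198), (613, -269, 50), (612, -275, 51), (572, -235, 264)]
162 [(605, -218, 64), (604, -223, 69), (605, -230, 63), (580, -212, 200), (579, -217, 203), (577, -219, 215), (576, -223, 221), (579, -232, 204), (604, -265, 67), (606, -274, 52), (567, -234, 265)]
164 [(599, -218, 64), (598, -223, 69), (574, -206, 203), (574, -211, 202), (571, -214, 218), (572, -219, 217), (571, -223, 221), (571, -229, 216), (598, -265,
[... 547 characters left out ...]
, 220), (556, -223, 218), (556, -228, 219), (558, -236, 202), (580, -271, 62), (549, -234, 261)]
172 [(576, -217, 62), (557, -203, 185), (554, -205, 201), (553, -210, 205), (553, -215, 205), (552, -219, 213), (553, -225, 205), (553, -231, 201), (553, -235, 205), (574, -270, 64), (543, -233, 262)]
174 [(570, -217, 64), (553, -205, 173), (551, -207, 190), (548, -209, 206), (548, -215, 204), (548, -220, 204), (548, -225, 202), (548, -230, 203), (545, -231, 224), (538, -228, 266), (538, -232, 269)]
176 [(564, -216, 65), (563, -222, 65), (545, -207, 191), (544, -210, 199), (543, -214, 205), (542, -219, 210), (541, -223, 214), (540, -227, 221), (539, -231, 225), (533, -227, 267), (532, -231, 273)]
```

Call:
carry_out(
  steps=[
    [0, 0, 0, -1.0, 0.1, 1.0, 0.7],
    [0, 0, 0, -2.6, 0.2, 2.9, 0.7],
    [0, 0, 0, -4.1, 0.2, 4.8, 0.7],
    [0, 0, 0, -5.0, 0.2, 6.1, 0.7],
    [0, 0, 0, -5.36, 0.2, 6.6, 0.7],
    [0, 0, 0, -5.36, 0.2, 6.6, 0.7],
    [0, 0, 0, -5.36, 0.2, 6.6, 0.7],
  ],
)

```text
t: 15.1
eef_pos: [567.7, -190.2, 70.4]
tool_rot: [-0.224, 0.679, 0.662, 0.224]
ft_force: [-0.5, 0.4, -3.6]
opening: 38.9
```

```bash
python3 - <<'E'
from h import *
o=ctrl.observe();print(o['eef_pos'],o['ft_force'],o['opening'],o['joint_positions'])
for c in('side','top'):
    im,d=ctrl.grab_frame(c);np.save('P16%s.npy'%c,cloud(c,d))
    if c=='side': cv2.imwrite('pics/s16.png',cv2.resize(im[190:290,215:340,::-1],(750,600)))
    else: cv2.imwrite('pics/t16.png',cv2.resize(im[130:210,280:380,::-1],(750,600)))
E
```

```text
[ 567.67082179 -190.16758384   70.43682682] [-0.54360853  0.40064908 -3.61948893] 38.905133644536704 [-0.67309213  0.49219388  1.69756909  0.50273422  1.40703705 -0.84820451]
```

View pics/s16.png

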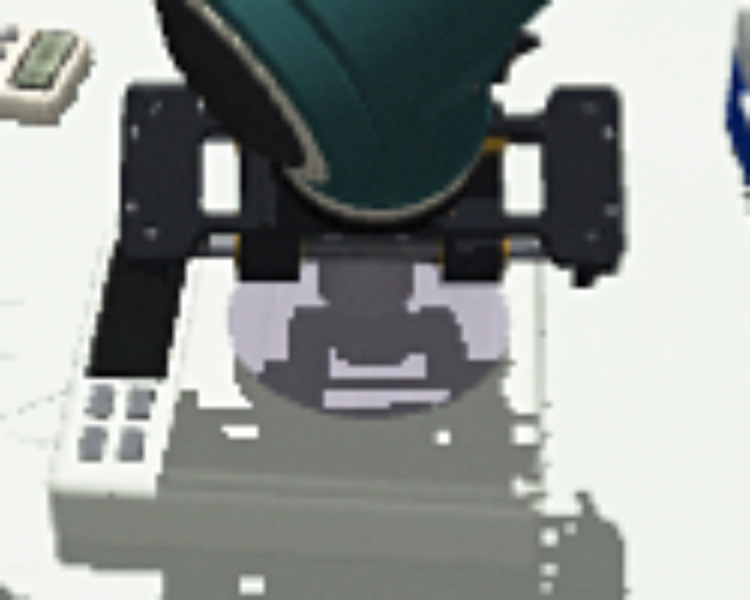

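View pics/t16.png

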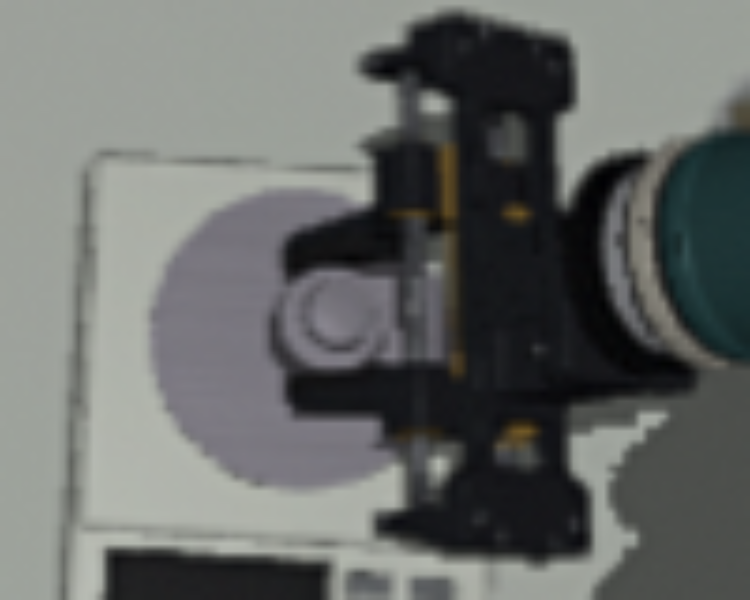

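Call:
carry_out(
  steps=[
    [0, 0, 0, -0.36, 0, 0.48, 0.7],
    [0, 0, 0, -0.66, 0, 0.88, 0.7],
    [0, 0, 0, -0.78, 0, 1.04, 0.7],
    [0, 0, 0, -0.84, 0, 1.12, 0.7],
    [0, 0, 0, -0.9, 0, 1.2, 0.7],
    [0, 0, 0, -0.9, 0, 1.2, 0.7],
  ],
)

```text
t: 15.8
eef_pos: [566.9, -190.0, 54.6]
tool_rot: [-0.225, 0.679, 0.662, 0.224]
ft_force: [-0.5, -0.5, -3.5]
opening: 39.1
```

```bash
python3 - <<'E'
from h import *
o=ctrl.observe();print(o['eef_pos'],o['ft_force'],o['opening'])
E
```

```text
[ 566.90099496 -190.03065258   54.58863671] [-0.52205132 -0.47173921 -3.49915328] 39.096092077006844
```

Call:
carry_out(
  steps=[
    [0, 0, 0, -0.03, 0, 0.04, 0.7],
    [0, 0, 0, -0.06, 0, 0.08, 0.7],
    [0, 0, 0, -0.06, 0, 0.08, 0.7],
  ],
)

```text
t: 16.1
eef_pos: [567.0, -190.1, 53.7]
tool_rot: [-0.225, 0.679, 0.662, 0.224]
ft_force: [0.4, -0.1, -4.5]
opening: 39.0
```

Call:
carry_out(
  steps=[
    [0, 0, 0, -0.03, 0, 0.04, 0.7],
    [0, 0, 0, -0.06, 0, 0.08, 0.7],
    [0, 0, 0, -0.06, 0, 0.08, 0.7],
  ],
)

```text
t: 16.4
eef_pos: [566.9, -190.0, 52.7]
tool_rot: [-0.225, 0.679, 0.662, 0.224]
ft_force: [0.9, -0.5, -3.8]
opening: 39.2
```

Call:
carry_out(
  steps=[
    [0, 0, 0, -0.03, 0, 0.04, 0.7],
    [0, 0, 0, -0.06, 0, 0.08, 0.7],
    [0, 0, 0, -0.06, 0, 0.08, 0.7],
  ],
)

```text
t: 16.7
eef_pos: [567.0, -190.1, 51.9]
tool_rot: [-0.225, 0.679, 0.662, 0.224]
ft_force: [-1.7, -0.2, -3.3]
opening: 39.3
```

Call:
carry_out(
  steps=[
    [0, 0, 0, -0.03, 0, 0.04, 0.7],
    [0, 0, 0, -0.06, 0, 0.08, 0.7],
    [0, 0, 0, -0.06, 0, 0.08, 0.7],
  ],
)

```text
t: 17.0
eef_pos: [567.0, -190.0, 51.0]
tool_rot: [-0.225, 0.679, 0.662, 0.224]
ft_force: [-1.5, 0.2, -1.1]
opening: 39.2
```

```bash
python3 - <<'E'
from h import *
o=ctrl.observe();print(o['eef_pos'],o['ft_force'],o['torque'],o['opening'])
im,d=ctrl.grab_frame('side');P=cloud('side',d)
cv2.imwrite('pics/s17.png',cv2.resize(im[215:275,240:315,::-1],(750,600),interpolation=cv2.INTER_NEAREST))
s=(np.abs(P[...,2]-66)<8)&(P[...,1]<-240)&(P[...,1]>-275)&(P[...,0]>545)&(P[...,0]<590);print('pan z',np.median(P[s][:,2]),s.sum())
P0=np.load('side0P.npy');print(np.median(P0[s][:,2]))
E
```

```text
[ 566.97219423 -190.02673383   51.01095029] [-1.53138528  0.24033844 -1.13044762] [-0.47770571  0.17274178  0.10227648] 39.20853523928281
pan z 63.83045790231396 199
65.74968249692293
```

View pics/s17.png

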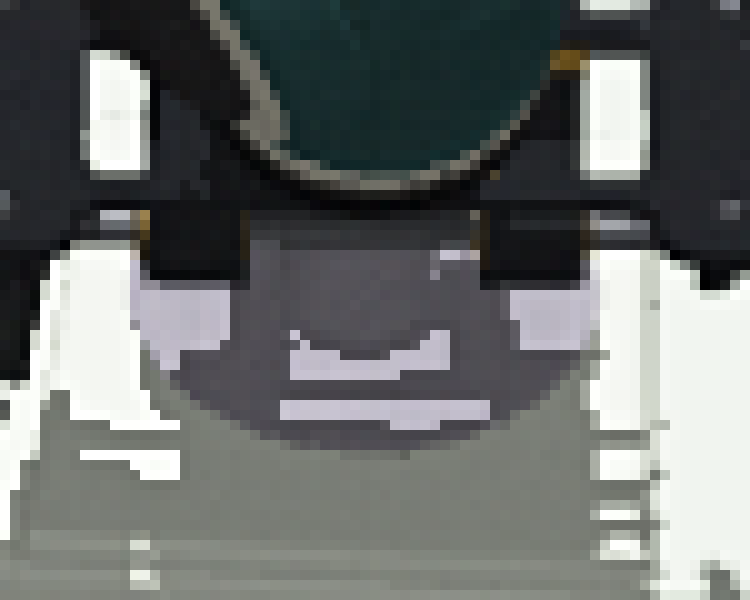

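Call:
carry_out(
  steps=[
    [0, 0, 0, -0.03, 0, 0.04, 0.7],
    [0, 0, 0, -0.03, 0, 0.04, 0.7],
  ],
)

```text
t: 17.25
eef_pos: [567.0, -190.0, 50.5]
tool_rot: [-0.225, 0.679, 0.662, 0.224]
ft_force: [-1.2, 0.4, 0.5]
opening: 39.2
```

Call:
carry_out(
  steps=[
    [0, 0, 0, 0, 0, 0, 0.52],
    [0, 0, 0, 0, 0, 0, 0.48],
    [0, 0, 0, 0, 0, 0, 0.44],
    [0, 0, 0, 0, 0, 0, 0.36],
    [0, 0, 0, 0, 0, 0, 0.25],
    [0, 0, 0, 0, 0, 0, 0.2],
    [0, 0, 0, 0, 0, 0, 0.2],
  ],
)

```text
t: 17.95
eef_pos: [566.9, -190.0, 50.2]
tool_rot: [-0.225, 0.679, 0.662, 0.224]
ft_force: [0.3, 0.2, 0.2]
opening: 70.3
```

```bash
python3 - <<'E'
from h import *
o=ctrl.observe();print(o['eef_pos'],o['ft_force'],o['torque'],o['opening'])
c='top'
im,d=ctrl.grab_frame(c)
cv2.imwrite('pics/t18.png',cv2.resize(im[130:210,280:380,::-1],(750,600)))
E
```

```text
[ 566.91061679 -190.03465884   50.21011424] [0.34693331 0.17261439 0.15113271] [-0.29226966  0.09688097 -0.09339847] 70.31811959153285
```

View pics/t18.png

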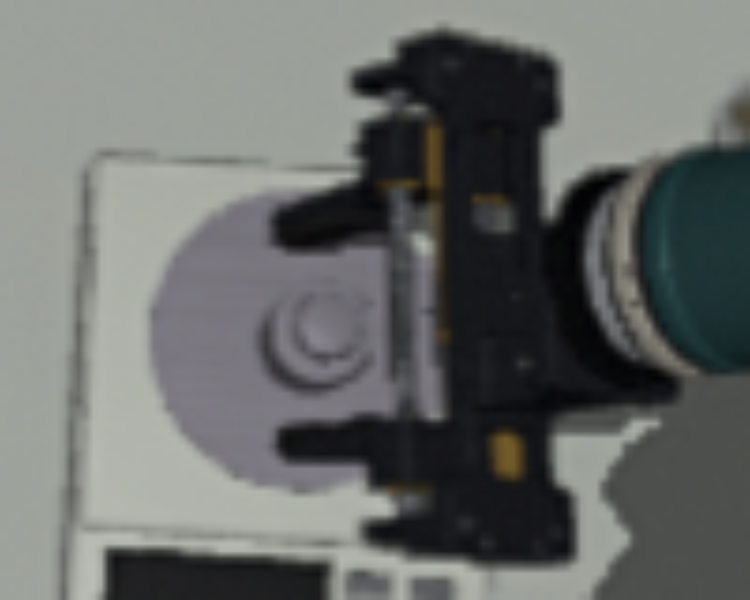

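Call:
carry_out(
  steps=[
    [0, 0, 0, 0, 0, -1.5, 0.2],
    [0, 0, 0, 0, 0, -4, 0.2],
    [0, 0, 0, 0, 0, -8, 0.2],
    [0, 0, 0, 0, 0, -12, 0.2],
    [0, 0, 0, 0, 0, -15, 0.2],
    [0, 0, 0, 0, 0, -15, 0.2],
  ],
)

```text
t: 18.6
eef_pos: [567.9, -284.9, 175.1]
tool_rot: [-0.22, 0.68, 0.663, 0.225]
ft_force: [-0.2, -0.0, 0.6]
opening: 70.5
```

```bash
python3 - <<'E'
from h import *
o=ctrl.observe();print(o['eef_pos'],o['ft_force'],o['joint_positions'])
V=frame(0)
rel([tgt([567,-200,310],V),([570,110,275],V)])
im,d=ctrl.grab_frame('side');P=cloud('side',d)
cv2.imwrite('pics/s18.png',cv2.resize(im[190:290,215:340,::-1],(750,600)))
s=(np.abs(P[...,2]-66)<8)&(P[...,1]<-245)&(P[...,1]>-278)&(P[...,0]>550)&(P[...,0]<590);print('pan z',np.median(P[s][:,2]),s.sum(),np.median(np.load('side0P.npy')[s][:,2]))
E
```

```text
[ 567.91260328 -284.87241235  175.10954473] [-0.24369816 -0.00632578  0.61377609] [-0.77037842  0.48741557  1.48893606  0.45423502  1.62622917 -0.82718966]
[-0.06, -36.62, 0.01] [12.587, -0.316, -2.716] dist 129 ang 37
[-0.06, -36.62, 0.01] [37.644, -0.809, 15.535] dist 407 ang 37
pan z 63.34854968532898 156 65.59994829567827
```

View pics/s18.png

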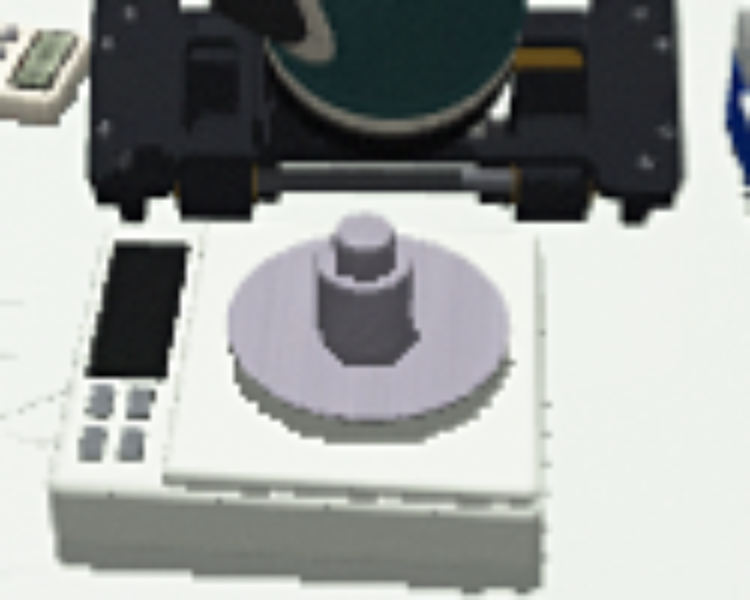

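Call:
carry_out(
  steps=[
    [0, -8, 0, 3, 0, -2.7, 0.3],
    [0, -16, 0, 6, -0.1, -2.7, 0.3],
    [0, -24, 0, 9, -0.2, -2.7, 0.3],
    [0, -32, 0, 12, -0.3, -2.7, 0.3],
    [0, -36.6, 0, 15, -0.35, -1, 0.3],
    [0, -36.6, 0, 19, -0.4, 2, 0.3],
    [0, -36.6, 0, 22.5, -0.5, 4.5, 0.3],
    [0, -36.6, 0, 26, -0.6, 7, 0.3],
  ],
)

```text
t: 19.45
eef_pos: [564.5, -27.4, 268.7]
tool_rot: [-0.007, 0.715, 0.7, -0.001]
ft_force: [1.3, 0.3, 0.4]
opening: 61.6
```

```bash
python3 - <<'E'
from h import *
o=ctrl.observe();print(o['eef_pos'],o['ft_force'],o['joint_positions'])
V=frame(0)
rel([([570,110,275],V),([566,215,265],V)])
E
```

```text
[564.48957822 -27.4021636  268.66750421] [1.34466668 0.28793539 0.39105769] [-0.09700156  0.02871856  1.74536621  0.00670678  1.37929883 -0.07713424]
[-0.65, -0.43, 0.28] [13.753, 0.253, -0.534] dist 138 ang 1
[-0.65, -0.43, 0.28] [24.235, -0.357, 0.552] dist 242 ang 1
```

Call:
carry_out(
  steps=[
    [0, 0, 0, 4, 0, 0, 0.35],
    [0, 0, 0.2, 8.5, 0, 0, 0.35],
    [-0.3, 0, 0.28, 13, 0, 0, 0.35],
    [-0.6, -0.2, 0.28, 17, 0, 0, 0.35],
    [-0.6, -0.2, 0.28, 20.5, 0, 0, 0.35],
    [-0.6, -0.2, 0.28, 23, -0.2, 0.2, 0.35],
    [-0.6, -0.2, 0.28, 24, -0.2, 0.5, 0.35],
    [-0.6, -0.2, 0.28, 24, -0.2, 0.5, 0.35],
  ],
)

```text
t: 20.25
eef_pos: [568.3, 210.4, 264.9]
tool_rot: [-0.001, 0.716, 0.698, 0.0]
ft_force: [0.2, 0.5, -0.2]
opening: 57.5
```

```bash
python3 - <<'E'
from h import *
o=ctrl.observe();print(o['eef_pos'],o['ft_force'],o['opening'])
V=frame(0)
rel([([565.5,216,240],V),([565.5,216,196.5],V)])
for c in('side','top'):
    im,d=ctrl.grab_frame(c);P=cloud(c,d)
    if c=='side':
        cv2.imwrite('pics/s19.png',cv2.resize(im[60:180,190:340,::-1],(750,600)))
        q=P[105:160,235:310].reshape(-1,3); q=q[(q[:,2]>95)&(q[:,1]>200)&(q[:,1]<320)&(q[:,2]<210)]
        c=np.linalg.lstsq(np.c_[q[:,0],q[:,2],np.ones(len(q))],q[:,1],rcond=None)[0];print('lid',c,np.arctan2(1,-c[1]),c@[565,76,1])
    else: cv2.imwrite('pics/t19.png',cv2.resize(im[120:240,130:280,::-1],(750,600)))
E
```

```text
[568.25972272 210.43881616 264.9262381 ] [ 0.21819526  0.53090621 -0.16443336] 57.47327812192305
[-0.08, -0.12, 0.05] [0.544, -0.286, 2.494] dist 26 ang 0
[-0.08, -0.12, 0.05] [0.535, -0.28, 6.844] dist 69 ang 0
lid [-3.35909863e-02 -6.04669155e-01  3.77725891e+02] 1.0269506955116559 312.79212762599457
```

View pics/s19.png

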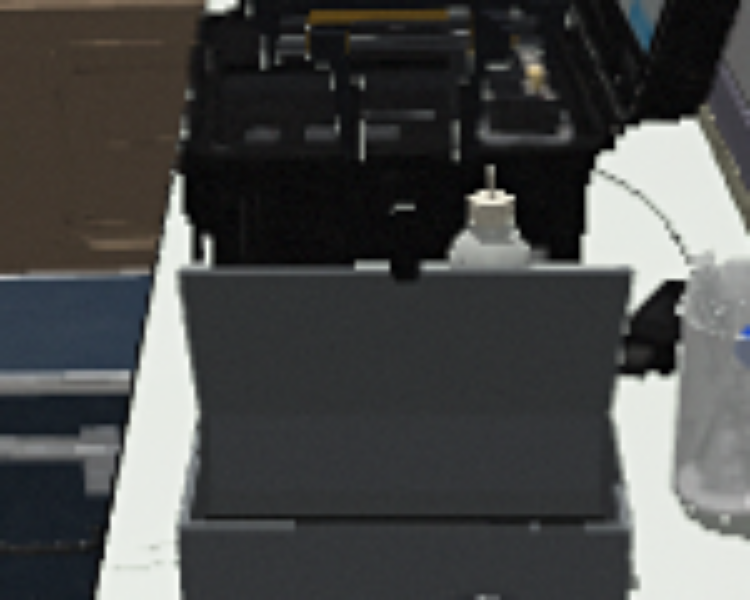

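Lid still fully open (about 1.03 rad), tab at (403,265). Down onto the tab.

Call:
carry_out(
  steps=[
    [0, 0, 0, 0.54, -0.28, 2, 0.35],
    [0, 0, 0, 0.54, -0.28, 4.5, 0.35],
    [0, 0, 0, 0.54, -0.28, 6.8, 0.35],
    [0, 0, 0, 0.54, -0.28, 6.8, 0.6],
    [0, 0, 0, 0.54, -0.28, 6.8, 0.85],
    [0, 0, 0, 0.54, -0.28, 6.8, 0.85],
    [0, 0, 0, 0.54, -0.28, 6.8, 0.85],
    [0, 0, 0, 0.54, -0.28, 6.8, 0.85],
  ],
)

```text
t: 21.15
eef_pos: [566.2, 215.0, 200.8]
tool_rot: [-0.001, 0.717, 0.697, 0.001]
ft_force: [-7.7, -3.0, 7.9]
opening: 19.8
```

```bash
python3 - <<'E'
from h import *
o=ctrl.observe();print(o['eef_pos'],o['ft_force'],o['opening'])
yh,zh=312.5,76-57+0  # provisional
# pad point reported z: opening pose (113.9,28.4) rel tab centre z 82.5 => reported = true-54.1
p=o['eef_pos']; y,z=p[1],p[2]+54.1
r=np.hypot(312.5-y,z-76);a0=np.arctan2(z-76,312.5-y);print('r',r,'ang',a0-.033)
for a in np.r_[np.arange(a0-.033,0,-.08),0,-.01]:
    A=a+.033; print(round(a,2),np.round([(312.5-r*np.cos(A)-y)/10,-(76+r*np.sin(A)-z)/10],2))
E
```

```text
[566.22900402 215.0369721  200.83297118] [-7.72677918 -3.00822276  7.93379947] 19.812023629291108
r 203.75487719823673 ang 1.0390389102414979
1.04 [ 0. -0.]
0.96 [-1.4   0.84]
0.88 [-2.73  1.78]
0.8 [-3.97  2.83]
0.72 [-5.13  3.97]
0.64 [-6.2   5.21]
0.56 [-7.16  6.52]
0.48 [-8.02  7.91]
0.4 [-8.76  9.36]
0.32 [-9.38 10.87]
0.24 [-9.88 12.42]
0.16 [-10.25  14.  ]
0.08 [-10.5   15.62]
0.0 [-10.62  17.22]
-0.01 [-10.62  17.42]
```

Call:
carry_out(
  steps=[
    [0, 0, 0, -0.7, -0.1, 0.4, 0.85],
    [0, 0, 0, -1.4, -0.15, 0.84, 0.85],
    [0, 0, 0, -2.73, -0.15, 1.78, 0.85],
    [0, 0, 0, -3.97, -0.15, 2.83, 0.85],
    [0, 0, 0, -5.13, -0.15, 3.97, 0.85],
    [0, 0, 0, -6.2, -0.15, 5.21, 0.85],
    [0, 0, 0, -7.16, -0.15, 6.52, 0.85],
    [0, 0, 0, -7.16, -0.15, 6.52, 0.85],
  ],
)

```text
t: 21.95
eef_pos: [564.2, 141.8, 132.6]
tool_rot: [0.0, 0.717, 0.697, 0.001]
ft_force: [0.2, -4.5, 1.5]
opening: 20.1
```

```bash
python3 - <<'E'
from h import *
o=ctrl.observe();print(o['eef_pos'],o['ft_force'],o['opening'])
p=o['eef_pos']; y,z=p[1],p[2]+54.1
r=np.hypot(312.5-y,z-76);a0=np.arctan2(z-76,312.5-y);print('r',r,'ang',a0-.033)
for a in np.r_[np.arange(a0-.033,0,-.08),0,-.01]:
    A=a+.033; print(round(a,2),np.round([(312.5-r*np.cos(A)-y)/10,-(76+r*np.sin(A)-z)/10],2))
E
```

```text
[564.17430691 141.75802062 132.59400661] [ 0.1692104  -4.54565432  1.52765328] 20.123529139774718
r 203.4846102768155 ang 0.5421873834709698
0.54 [ 0. -0.]
0.46 [-0.83  1.4 ]
0.38 [-1.55  2.86]
0.3 [-2.14  4.38]
0.22 [-2.62  5.93]
0.14 [-2.96  7.52]
0.06 [-3.18  9.14]
0.0 [-3.26 10.4 ]
-0.01 [-3.27 10.6 ]
```

Call:
carry_out(
  steps=[
    [0, 0, 0, -0.83, 0, 1.4, 0.85],
    [0, 0, 0, -1.55, 0, 2.86, 0.85],
    [0, 0, 0, -2.14, 0, 4.38, 0.85],
    [0, 0, 0, -2.62, 0, 5.93, 0.85],
    [0, 0, 0, -2.96, 0, 7.5, 0.85],
    [0, 0, 0, -3.15, 0, 8.8, 0.85],
    [0, 0, 0, -3.22, 0, 9.6, 0.85],
    [0, 0, 0, -3.22, 0, 9.6, 0.85],
  ],
)

```text
t: 22.75
eef_pos: [563.3, 111.5, 36.2]
tool_rot: [-0.0, 0.717, 0.697, 0.001]
ft_force: [0.6, -5.6, -0.3]
opening: 19.6
```

```bash
python3 - <<'E'
from h import *
o=ctrl.observe();print(o['eef_pos'],o['ft_force'],o['opening'])
im,d=ctrl.grab_frame('side')
cv2.imwrite('pics/s20.png',cv2.resize(im[100:220,200:350,::-1],(750,600)))
E
```

```text
[563.29315337 111.54914148  36.17964236] [ 0.62117754 -5.6380598  -0.30265205] 19.60799094389272
```

View pics/s20.png

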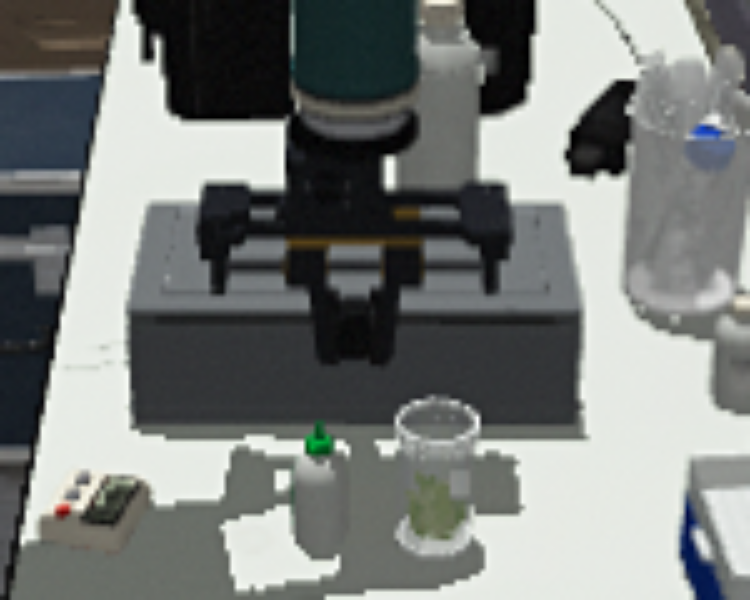

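Call:
carry_out(
  steps=[
    [0, 0, 0, 0.1, 0, 0.3, 0.85],
    [0, 0, 0, 0.15, 0, 0.5, 0.85],
    [0, 0, 0, 0.15, 0, 0.5, 0.85],
  ],
)

```text
t: 23.1
eef_pos: [563.3, 111.5, 32.1]
tool_rot: [0.001, 0.717, 0.698, 0.001]
ft_force: [0.6, -11.4, -0.8]
opening: 19.8
```

Call:
carry_out(
  steps=[
    [0, 0, 0, 0, 0, 0.2, 0.85],
    [0, 0, 0, 0, 0, 0.3, 0.85],
    [0, 0, 0, 0, 0, 0.3, 0.85],
  ],
)

```text
t: 23.4
eef_pos: [563.3, 111.5, 30.2]
tool_rot: [0.001, 0.717, 0.698, 0.001]
ft_force: [-3.6, -12.3, 7.9]
opening: 19.7
```

Call:
carry_out(
  steps=[
    [0, 0, 0, -0.3, 0, 0.1, 0.85],
    [0, 0, 0, -0.3, 0, 0.2, 0.85],
    [0, 0, 0, -0.3, 0, 0.2, 0.85],
  ],
)

```text
t: 23.7
eef_pos: [563.4, 111.6, 30.1]
tool_rot: [-0.001, 0.717, 0.697, 0.002]
ft_force: [-8.1, -2.2, 17.0]
opening: 19.4
```

Call:
carry_out(
  steps=[
    [0, 0, 0, 0, -0.1, -0.2, 0.85],
    [0, 0, 0, 0, -0.1, -0.3, 0.6],
    [0, 0, 0, 0, -0.1, -0.3, 0.35],
    [0, 0, 0, 0, -0.1, -0.3, 0.35],
    [0, 0, 0, 0, -0.1, -0.3, 0.35],
    [0, 0, 0, 0, -0.1, -2.5, 0.35],
    [0, 0, 0, 0, -0.1, -6, 0.35],
    [0, 0, 0, 0, -0.1, -10, 0.35],
  ],
)

```text
t: 24.5
eef_pos: [560.5, 110.1, 126.8]
tool_rot: [-0.002, 0.717, 0.697, 0.0]
ft_force: [0.9, 0.1, 0.9]
opening: 56.7
```

Call:
carry_out(
  steps=[
    [0, 0, 0, 0, 0, -4, 0.35],
    [0, 0, 0, 0, 0, -8, 0.35],
    [0, 0, 0, 0, 0, -8, 0.35],
    [0, 0, 0, 0, 0, -8, 0.35],
  ],
)

```text
t: 24.9
eef_pos: [562.8, 110.2, 209.0]
tool_rot: [0.0, 0.717, 0.697, 0.003]
ft_force: [0.4, 0.7, -0.2]
opening: 57.2
```

```bash
python3 - <<'E'
from h import *
o=ctrl.observe();print(o['eef_pos'],o['ft_force'],o['opening'],o['t'])
im,d=ctrl.grab_frame('side');P=cloud('side',d);P0=np.load('side0P.npy')
cv2.imwrite('pics/s21.png',cv2.resize(im[80:330,150:400,::-1],(600,600)))
def fit(P):
    s=P[(np.abs(P[...,2]-88)<15)&(P[...,1]>155)&(P[...,1]<300)&(P[...,0]>430)&(P[...,0]<700)]
    A=np.c_[s[:,0]-565,s[:,1]-220,np.ones(len(s))]; m=np.ones(len(s),bool)
    for _ in range(4):
        c=np.linalg.lstsq(A[m],s[m,2],rcond=None)[0]; m=np.abs(A@c-s[:,2])<4
    return c,m.sum()
print(fit(P),fit(P0))
s=(np.abs(P[...,2]-66)<8)&(P[...,1]<-245)&(P[...,1]>-278)&(P[...,0]>550)&(P[...,0]<590);print('pan z',np.median(P[s][:,2]),np.median(P0[s][:,2]))
for Q,n in((P,'now'),(P0,'start')):
    s=(np.abs(Q[...,0]-562)<8)&(Q[...,1]>92)&(Q[...,1]<125)&(Q[...,2]>80)&(Q[...,2]<110);print(n,'tab top',np.median(Q[s],0))
E
```

```text
[562.76081713 110.19260237 208.97210117] [ 0.37013415  0.70191375 -0.24093114] 57.23798863152953 24.9
(array([-2.10790943e-04,  1.32092193e-03,  8.67262312e+01]), np.int64(1607)) (array([-4.52686344e-04, -1.56432731e-03,  8.70801855e+01]), np.int64(1612))
pan z 63.13367528669098 65.57243138883854
now tab top [563.01898619 104.68481246  89.06124224]
start tab top [562.85106814 105.50075807  89.3406888 ]
```

View pics/s21.png

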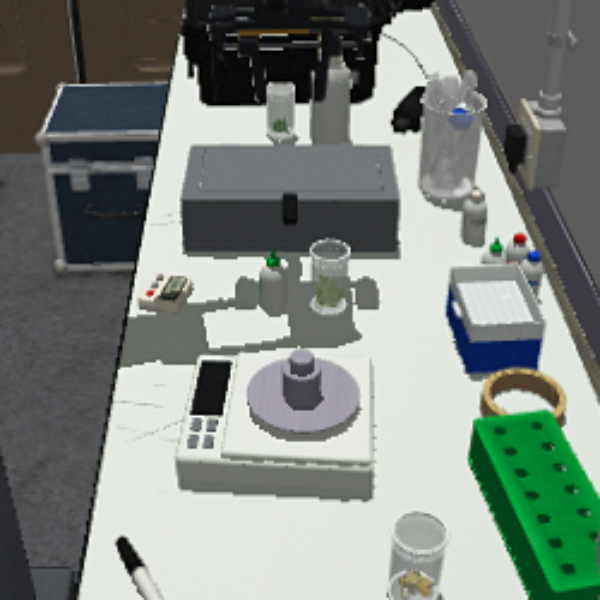

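```bash
python3 -c "
from workcell import ctrl
print(ctrl.observe()['qvel'].round(3)); print(ctrl.hand_in())"
```

```text
[ 0.001  0.021  0.032 -0.002  0.002 -0.001]
the job is handed in; nothing more can be done
None
```

The job is done and was handed in at about 25 s. I swung the lid up by its tab to about 1.03 rad and set the steel check weight upright on the balance pan. I let go of it, then pressed the lid shut again. The hand-in gives no verdict, so the checks below are my own.

**Last checks:**
- **Lid:** the plane I fitted to it tilts about 0.001 rad. When I pressed it shut, it stopped moving at 17 N.
- **Pan:** the camera shows it about 2.2 to 2.4 mm lower than when empty, with the weight standing on it.
- **Other things:** the cups, the dropper bottle and the timer look to be where they started. I judged this from the picture and did not measure it.
- **Robot:** it is clear of everything, about 0.2 m above the worktop. The joints were still settling slightly, at up to 0.03 rad/s, when I handed in.

**What disagreed or differed from the brief:**
- **Tool position:** the cameras showed the real fingertips about 38 mm behind the reported tool position, measured along the tool. Because of this my first attempt to grip the tab closed on air above it. I corrected for it in every later move.
- **Finding the weight:** with the lid open, the side camera could see it in the gutter. I located it by depth instead of feeling along the gutter.

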